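Fit the spacers and bearing cup to the modelling turntable's spindle

ROBOT

A 7-joint arm with a two-finger parallel gripper is mounted at the origin on the work surface. World frame = base frame: x ahead of the robot, y to its left, z up, the work surface at z = 0. Lengths are in mm, angles in rad, forces in N, time in s.
With the tool pointing down it reaches from about 400 to 900 mm from the base axis. Payload 5.6 kg.
Tool frame: the origin (TCP) lies midway between the tips of the shut fingers; the grasp point (between the pads) lies 19 mm behind it; z points along the fingers, y is the line along which they close (so a half turn about z gives the same grasp; the last joint's range is limited). The gripper opens to 92 mm and grips with 3 to 60 N. Pads are 20 mm wide; open, the fingers measure 128 mm over their backs; the gripper's body (75 mm by 189 mm) begins 69 mm behind the grasp point.
Start: joints at [1.262, 0.468, -0.012, 1.603, 0.006, 1.071, -0.056], TCP at [170.7, -627.192, 214.592] pointing down, gripper open.
Joint ranges: [-2.53, 2.53], [-0.31, 2.02], [-1.57, 1.55], [0.28, 2.44], [-1.29, 4.43], [0.15, 1.84], [-2.92, 2.92]. Speed limits (rad/s): [2.57, 2.57, 3.14, 3.14, 3.14, 3.14, 3.14].

INTERFACE

Orientations are given as a unit quaternion [x, y, z, w].
In Python, from bench import bot gives the robot as it stands.
- The arm moves only by the tool arm_command, never from a script. Its argument "plan" is a list of rows, each an object with "offset": the shift along the world's x, y, z in units of 0.025 m (1.0 is 0.025 m), a list of three; "twist": the turn about the world's z in units of 0.12 rad (1.0 is 0.12 rad); "jaw": the opening, from 0 (shut) to 1 (fully open). A call has 1 to 8 rows; each row shifts and turns the commanded pose from where the row before left it; what a row does not reach is not made up. A row lasts 1/10 s, in which the tool goes at most 50 mm and 8.59 degrees, less where a joint would pass 70% of its speed; a pose out of reach is approached as far as the arm can. A call with a number of a shift or a turn outside -1 to 1 is refused whole. A call with a gripper value outside its range is refused whole. The fingers move at their own pace and stop on an object; "squeeze" is the grip in N (left out, the last holds). Time passes only in rows, so rows that do not move let the fingers close. It gives the time, the measured TCP pose, the force, the opening and the grip force at its end, in the units of the state.
- bot.get_obs(): the state, without advancing time (a new reading comes with each control period).
- bot.read_camera(name): name is "side" or "top"; returns the picture (384x512x3 uint8, red, green, blue); there is no depth.
- bot.get_calibration(name): a dict with "fx", "fy", "cx", "cy" (pixels), "position" and "attitude" of the camera in the world. Camera axes: x right, y up, looking along -z (the intrinsics and any distortion apply to the point x, -y, -z); pixel columns grow to the right and rows downward; lengths in mm; the calibration is good to about 2 mm. A picture is of the moment at which its call begins. get_calibration takes no time and is no camera call.
- bot.finish_job(): hands the job in; it is judged then, once.
The state is a dict: "t": time; "q": joint angles; "dq": joint speeds; "effort": joint torques, N m; "tool_pos": TCP position; "eef_rot": TCP orientation; "wrist_force": force on the tool from outside, world axes, zero at the start; "moment": the same for the moment, N m; "width": opening from 0.0 (shut) to 1.0 (fully open); "grasp_force": force on a finger pad.
Only numpy, scipy, OpenCV 4.12 (cv2) and the standard library are available. Lean on these libraries where they do the work, as an engineer would, in place of code of your own. Each camera call takes 0.05 s, during which the arm holds its last target. There are 200 camera calls.

TASK

Lift the dust hood off the turntable's spindle stand and stand it upright on the cork mat, then draw the wooden keeper off the shaft and put it in the wooden tray. Slide every steel spacer on the bench down the shaft, then the bearing cup on top of them, all the way home and lying flat. Finally set the hood back on the stand so that it is fully seated and level, leaving the other things on the bench standing where they are.

Things in the scene. Friction and masses are not known exactly. Their poses are not given: they have to be found in the camera images.
- shaft_seat (a point): Spindle stand, fixed: round green foot plate 170 mm across, top at 20 mm; on it a steel register disc 102 mm across, top at 30 mm, edge chamfered; a boss 40 mm across, top at 44 mm; and an upright shaft 20 mm thick, top at 112 mm (heights above the bench), its last 10 mm tapering to 10 mm. This point is on the shaft's axis at the boss's top face, where the first part on the shaft rests; z up.
- shaft_top (a point): Centre of the shaft's top end, 68 mm above shaft_seat.
- hood_knob (a point): Grey metal dust hood, open below: 118 mm across, 109 mm inside, 112 mm high, 0.25 to 0.45 kg. Point: centre of the black knob (28 mm across, 24 mm high) on its roof, 136 mm above the hood's lower edge and 24 mm above the roof; z up through the knob. It starts on the stand over the shaft, seated: lower edge flat on the foot plate, round the register disc with 3 mm play, point 156 mm up.
- keeper_mid (a point): Keeper: light wooden transit sleeve, 48 mm outside diameter, 40 mm high, bore 25 mm. It starts on the shaft, standing on the boss, under the hood. The point is its centre, half-way up; z along its bore.
- mat: Cork mat fixed on the bench, 150 x 150 mm, 4 mm thick; origin at the centre of its underside, on the bench.
- tray: Shallow wooden tray fixed on the bench, open above, 130 x 130 mm outside, 28 mm high, walls and floor 4 to 5 mm; origin at the centre of its underside, axes x and y along its sides.
- spacer1_mid (a point): Steel spacer ring lying flat on the bench, 50 mm outside diameter, 14 mm high, bore 25 mm, about 0.16 kg; two to four such spacers are present, the others are absent (None). The point is its centre, half-way up; z along its bore; either face may be up.
- spacer2_mid (a point): Steel spacer ring lying flat on the bench, 50 mm outside diameter, 14 mm high, bore 25 mm, about 0.16 kg; two to four such spacers are present, the others are absent (None). The point is its centre, half-way up; z along its bore; either face may be up.
- spacer3_mid (a point): Steel spacer ring lying flat on the bench, 50 mm outside diameter, 14 mm high, bore 25 mm, about 0.16 kg; two to four such spacers are present, the others are absent (None). The point is its centre, half-way up; z along its bore; either face may be up.
- spacer4_mid (a point): Steel spacer ring lying flat on the bench, 50 mm outside diameter, 14 mm high, bore 25 mm, about 0.16 kg; two to four such spacers are present, the others are absent (None). The point is its centre, half-way up; z along its bore; either face may be up.
- cup_mid (a point): Bearing cup: steel ring, larger than the spacers, with a dark band round it: 62 mm outside diameter, 24 mm high, bore 25 mm, about 0.28 kg; it lies flat on the bench. The point is its centre, half-way up; z along its bore; either face may be up.
- spray: Bystander, loose, not part of the job: spray bottle, 68 mm across, 170 mm high; origin at the centre of its underside.
- tool_tin: Bystander, loose, not part of the job: steel tin holding brushes and modelling tools, 72 mm across, 100 mm high, the brushes up to 200 mm; origin at the centre of its underside.
- plaster_bowl: Bystander, loose, not part of the job: black rubber plaster bowl, 116 mm across, 70 mm high; origin at the centre of its underside.
- cast: Bystander, loose, not part of the job: small plaster cast, about 50 x 140 x 95 mm high; origin at the centre of its underside.
- sanding_block: Bystander, loose, not part of the job: cork sanding block, 44 x 26 x 22 mm high; origin at the centre of its underside.
- clay_stick: Bystander, loose, not part of the job: flat wooden clay stick, 110 mm along its x, 11 mm wide, 9 mm high; origin at the centre of its underside.
- paint_jar: Bystander, loose, not part of the job: red paint jar with white lid, 80 mm across, 90 mm high; origin at the centre of its underside.
Things that resemble listed ones, but are neither listed nor needed, are in the scene too. Leave any blue or turquoise look-alike of the part that bears spacer2_mid alone.

How it is judged (in metres and radians):
On the way, in this order (a step that is already met when the one before it is completed fails the run):
1. the hood stands upright on the cork mat (horizontal distance between hood_knob and mat below 0.05 m and height (world z) of hood_knob below 0.148 m and angle between hood_knob's own z axis and vertical below 0.08 rad), for 0.2 s.
2. the keeper is in the tray (x of keeper_mid in the frame of tray between -0.058 and 0.058 m and y of keeper_mid in the frame of tray between -0.058 and 0.058 m and height (world z) of keeper_mid below 0.04 m), for 0.2 s.
3. every spacer is home on the shaft, before the bearing cup (horizontal distance between each of spacer1_mid, spacer2_mid, spacer3_mid, spacer4_mid and shaft_seat below 0.006 m and height (world z) of spacer1_mid between 0.045 and 0.098 m and (angle between spacer1_mid's own z axis and vertical below 0.1 rad or angle between spacer1_mid's own z axis and vertical above 3.04 rad) and height (world z) of spacer2_mid between 0.045 and 0.098 m and (angle between spacer2_mid's own z axis and vertical below 0.1 rad or angle between spacer2_mid's own z axis and vertical above 3.04 rad) and height (world z) of spacer3_mid between 0.045 and 0.098 m and (angle between spacer3_mid's own z axis and vertical below 0.1 rad or angle between spacer3_mid's own z axis and vertical above 3.04 rad) and height (world z) of spacer4_mid between 0.045 and 0.098 m and (angle between spacer4_mid's own z axis and vertical below 0.1 rad or angle between spacer4_mid's own z axis and vertical above 3.04 rad)), for 0.2 s.
4. the bearing cup is home on the shaft above the spacers (horizontal distance between cup_mid and shaft_seat below 0.006 m and height (world z) of cup_mid between 0.045 and 0.116 m and (angle between cup_mid's own z axis and vertical below 0.1 rad or angle between cup_mid's own z axis and vertical above 3.04 rad)), for 0.2 s.
At the end, for the whole second after the job is handed in: Hood seated on the stand: level within 3 degrees, lower edge within 4 mm of the foot plate, centred within 10 mm. Under it all present spacers and above them the bearing cup on the shaft, within 6 mm of its axis and flat within 6 degrees. Keeper in the tray, lying or standing. All stays so (all of step 2 and all of step 3 and all of step 4 and horizontal distance between hood_knob and shaft_seat below 0.01 m and height (world z) of hood_knob below 0.16 m and angle between hood_knob's own z axis and vertical below 0.05 rad); the robot touches nothing.
It fails at once if a bystander is pushed more than 6 cm, or a standing one is knocked over (angle between any of spray, tool_tin, plaster_bowl, cast, paint_jar's own z axis and vertical above 0.7 rad or distance of any of spray, tool_tin, plaster_bowl, cast, sanding_block, clay_stick, paint_jar from where it was at the start of the episode above 0.06 m).
Of spacer1, spacer2, spacer3, spacer4 only 2 to 4 are there at a start; the rules pass over those that are not, and their reading is None.
At some moment in a run one of spacer1, spacer2, spacer3, spacer4, cup may be knocked a few centimetres aside while the robot is not near it.
Once in a run the grip may slacken for a moment while it holds something.
It also fails if it takes over 210 s, if anything falls off the work surface, if the arm or the gripper's body presses on something with over 40 N, if the wrist force passes 120 N, or if a joint passes its speed limit or range.

## Working session

There is one attempt and no reset: what is moved stays moved. The work goes in short steps, Python scripts to look and compute and a tool call to move; the robot and the scene stay as the last step left them, time stands still between calls to the robot, and variables do not carry over. Pictures are saved under pics/ and viewed, at most 17 in all, crops included, and the job is handed in when it is done.

Besides the shell and the picture viewer there is one more tool, called after "Call:" in YAML: its name, and indented under it one key for each argument. arm_command: Moves the arm, as the interface text tells. Shifts and turns lie within -1 to 1; 1 stands for 0.025 m of shift or 0.12 rad of turn. Its arguments: {"type":"object","properties":{"plan":{"type":"array"},"squeeze":{"type":"number"}},"required":["plan"]}

```bash
ls; mkdir -p pics
python3 - <<'E'
from bench import bot
import cv2
for n in("top","side"):
    im=bot.read_camera(n); cv2.imwrite(f"pics/{n}0.png",im[:,:,::-1]); print(bot.get_calibration(n))
o=bot.get_obs(); print({k:o[k] for k in("t","tool_pos","eef_rot","wrist_force","width")})
E
```

```text
pics
{'fx': 373.51547392160023, 'fy': 373.51547392160023, 'cx': 253.1352540216088, 'cy': 191.03010619826765, 'position': array([ 392.06998046,   -3.78333993, 1113.61103185]), 'attitude': array([-0.05732415,  0.05816101,  0.70989195, -0.69956034])}
{'fx': 476.09088592090876, 'fy': 476.09088592090876, 'cx': 252.454500835281, 'cy': 196.00857245131837, 'position': array([ 462.77956281, 1108.23080692,  730.4578201 ]), 'attitude': array([-0.02372441,  0.50119371,  0.86477849, -0.02000434])}
{'t': 0.1, 'tool_pos': array([ 170.54745992, -626.69191983,  213.74149519]), 'eef_rot': array([ 9.91185074e-01,  1.32482156e-01, -1.60342662e-04, -7.75421568e-04]), 'wrist_force': array([-0.00253893,  0.31796675, -0.56019402]), 'width': 1.00343898485347}
```

View pics/top0.png

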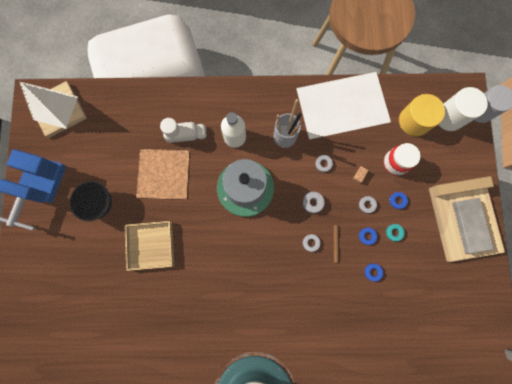

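View pics/side0.png

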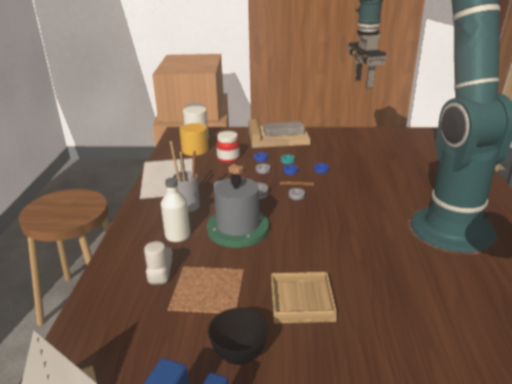

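The top view (up = +x, left = +y) shows the hood at (245,187) with its knob at (244,179), the mat at (163,174) and the tray at (150,246). Steel spacers are at (324,163), (368,205) and (311,243), and the cup is at (314,202). The blue and turquoise rings are look-alikes. In the side view the hood is at (236,205), with the spray and tin close beside it.

```bash
cat > h.py <<'E'
import numpy as np,cv2
from scipy.spatial.transform import Rotation as R
from bench import bot
def ray(n,u,v,z):
    c=bot.get_calibration(n)
    d=R.from_quat(c["attitude"]).apply([(u-c["cx"])/c["fx"],-(v-c["cy"])/c["fy"],-1.])
    p=np.array(c["position"]); return p+d*(z-p[2])/d[2]
def proj(n,P):
    c=bot.get_calibration(n); q=R.from_quat(c["attitude"]).inv().apply(np.array(P)-c["position"])
    return np.array([c["cx"]-c["fx"]*q[0]/q[2],c["cy"]+c["fy"]*q[1]/q[2]])
def blobs(mask,amin=30):
    n,l,s,ce=cv2.connectedComponentsWithStats(mask.astype(np.uint8)); return [(ce[i].round(1),s[i,4],s[i,2:4]) for i in range(1,n) if s[i,4]>=amin]
def hsv(im): return cv2.cvtColor(im,cv2.COLOR_RGB2HSV)
def steel(im):
    h=hsv(im).astype(int); return (h[...,1]<70)&(h[...,2]>95)
def st():
    o=bot.get_obs(); print("t",round(o["t"],2),"tcp",o["tool_pos"].round(1),"rot",R.from_quat(o["eef_rot"]).as_matrix()[:,1].round(3),"w",round(float(o["width"]),3),"F",o["wrist_force"].round(1),"g",o["grasp_force"])
E
python3 - <<'E'
from h import *
im=cv2.imread("pics/top0.png")[:,:,::-1].copy(); H=hsv(im).astype(int)
print("steel"); m=steel(im); m[:140]=0
for c,a,b in blobs(m): print(c,a,b,ray("top",*c,9).round(1))
k=(H[...,2]<45); k[:160]=0;k[200:]=0;k[:,:225]=0;k[:,265:]=0
print("knob",[(c,a,ray("top",*c,152).round(1)) for c,a,b in blobs(k,10)])
g=(H[...,0]>60)&(H[...,0]<95)&(H[...,1]>90)&(H[...,2]<140); g[:150]=0; g[225:]=0;g[:,280:]=0
ys,xs=np.where(g); e=cv2.fitEllipse(cv2.convexHull(np.c_[xs,ys].astype(np.int32)));print("foot",e,ray("top",*e[0],20).round(1))
for n,uv in dict(mat=(163,174),tray=(150,246),spray=(233,130),tin=(287,130),block=(361,174),stick=(336,244),jar=(402,160),bowl=(90,201),sm=(183,131)).items(): print(n,ray("top",*uv,4).round(0))
t=(H[...,0]>10)&(H[...,0]<30)&(H[...,2]>110)
for c,a,b in blobs(t,400): print("tan",c,a,b,ray("top",*c,4).round(0))
st()
E
```

```text
steel
[  3.5 157.6] 292 [11 40] [688.5 751.4   9. ]
[176.  140.5] 43 [25  3] [734.7 227.7   9. ]
[234.2 142.8] 124 [21  8] [724.8  49.3   9. ]
[502.4 170. ] 551 [19 60] [ 627.7 -761.4    9. ]
[407.1 155.3] 535 [27 25] [ 677.7 -476.9    9. ]
[390.6 165.2] 131 [21 24] [ 647.5 -424.3    9. ]
[323.5 162.9] 215 [18 17] [ 657.7 -221.2    9. ]
[242.4 180.5] 1404 [51 46] [606.9  25.4   9. ]
[221.2 199.1] 37 [17 31] [551.3  89.3   9. ]
[313.6 201.8] 331 [21 22] [ 539.1 -186.3    9. ]
[  1.6 199.1] 33 [ 5 16] [560.9 745.1   9. ]
[ 14.8 215.9] 372 [34 35] [509.9 701.2   9. ]
[367.4 204.2] 227 [19 18] [ 529.5 -346.3    9. ]
[472.6 225.7] 1565 [42 56] [ 461.1 -652.7    9. ]
[311.  242.5] 229 [19 18] [ 418.9 -173.8    9. ]
[508.4 354.4] 58 [ 7 11] [ 101.  -713.2    9. ]
[227.5 370.2] 94 [24 26] [71.  72.1  9. ]
[253.2 382.4] 37 [19  3] [38.3  1.2  9. ]
knob []
foot ((244.61886596679688, 188.88201904296875), (51.1661491394043, 53.08143615722656), 113.1491928100586) [579.3  18.8  20. ]
mat [631. 266.   4.]
tray [416. 299.   4.]
spray [767.  53.   4.]
tin [ 765. -114.    4.]
block [ 623. -334.    4.]
[... 235 characters left out ...]
 178.   4.]
tan [469.8 200.9] 7060 [104 156] [ 536. -655.    4.]
tan [408.4 154.7] 575 [35 27] [ 681. -483.    4.]
tan [151.5 172.9] 3346 [133  63] [635. 301.   4.]
tan [361.6 170.5] 492 [47 38] [ 633. -337.    4.]
tan [136.6 242.8] 2729 [112  54] [426. 339.   4.]
tan [205.5 250.3] 704 [46 59] [401. 136.   4.]
tan [307.9 237. ] 709 [81 46] [ 435. -166.    4.]
tan [171.  289.4] 413 [58 26] [291. 235.   4.]
tan [284.5 347.7] 2553 [169  69] [127. -88.   4.]
tan [445.  339.7] 1292 [137  39] [ 141. -542.    4.]
tan [ 78.9 343.2] 774 [114  33] [147. 491.   4.]
tan [159.  343.8] 400 [46 24] [142. 265.   4.]
t 0.1 tcp [ 170.5 -626.7  213.7] rot [ 0.263 -0.965 -0.002] w 1.003 F [-0.   0.3 -0.6] g 0.0
```

```bash
python3 - <<'E'
from h import *
im=cv2.imread("pics/top0.png")[:,:,::-1].copy(); v=im.max(2).astype(int)
print(v[168:192,236:254])
w=cv2.inRange(v[165:195,230:260],0,80); print([(c+[230,165],a,ray("top",*(c+[230,165]),150).round(1)) for c,a,b in blobs(w,8)])
print(proj("side",[658,-221,7]),proj("side",[530,-346,7]),proj("side",[539,-186,10]),proj("side",[419,-174,7]), proj("side",[579,19,156]), proj("top",[579,19,156]))
H=hsv(im)
c=im[160:190,145:180].reshape(-1,3).mean(0); print(c, im[240:255,140:160].reshape(-1,3).mean(0), im[255,200])
E
python3 -c "
import cv2;a=cv2.imread('pics/top0.png')[100:280,110:430];cv2.imwrite('pics/c1.png',cv2.resize(a,(800,450),interpolation=2))"
```

```text
[[144 142 140 144 142 141 143 140 144 141 141 140 140 139 143 140 142 140]
 [143 144 140 143 142 141 143 141 142 145 142 140 144 142 143 141 141 143]
 [143 142 143 142 142 141 140 143 143 142 144 143 144 143 144 139 140 142]
 [142 143 142 142 143 140 140 141 143 141 143 142 142 145 143 143 143 141]
 [145 143 144 143 145 134 121 123 121 120 133 140 144 145 145 143 141 138]
 [145 145 142 142 133 110  81  80  77  82 104 124 137 144 139 140 141 139]
 [145 145 143 135 107  76  48  48  53  49  61  88 120 139 139 140 141 143]
 [146 143 134 111  72  51  49  44  45  46  49  57  92 127 138 142 144 142]
 [145 144 130  92  55  49  49  52  50  46  46  47  67 109 135 140 140 143]
 [144 145 126  82  54  47  44  48  47  47  47  44  56  88 118 123 127 142]
 [141 142 124  78  54  49  49  48  51  46  48  44  47  68  91  96 105 120]
 [143 143 129  81  58  52  50  49  48  46  48  44  46  65  86  89  93  93]
 [143 141 127  88  54  53  51  49  52  52  51  46  46  67  88  91  89  89]
 [143 143 137 108  71  46  48  50  55  52  45  39  53  74  90  93  92  87]
 [145 145 142 128  94  62  48  44  45  41  41  44 
[... 334 characters left out ...]
 142 145 146 149 145 144 144 143 145 144 134 121 109  94  94  95]
 [147 144 145 141 147 148 145 146 147 144 145 145 145 140 134 123 119 119]
 [146 145 144 144 148 146 147 145 147 146 146 147 146 144 145 143 139 142]
 [146 144 143 147 146 145 147 146 144 144 148 147 147 144 146 146 146 146]
 [146 148 144 145 147 147 146 148 144 147 148 144 145 144 149 144 145 144]]
[(array([244.2, 178.5]), np.int32(90), array([584.8,  16.9, 150. ]))]
[220.52944895 185.16259601] [262.13334439 168.01779762] [257.14112974 190.03654351] [295.86071538 193.1718629 ] [236.90351588 179.0964828 ] [243.36544016 180.22613885]
[204.18571429 152.52095238 112.3952381 ] [212.34       177.22666667 128.58333333] [111  74  55]
```

View pics/c1.png

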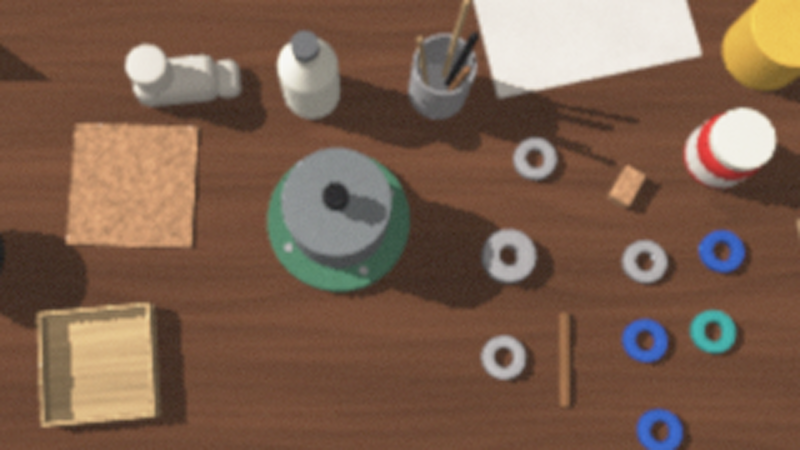

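Call:
arm_command:
  plan:
    - {"offset": [1, 1, 0.3], "twist": 0, "jaw": 1}
    - {"offset": [1, 1, 0.3], "twist": 0, "jaw": 1}
    - {"offset": [1, 1, 0.3], "twist": 0, "jaw": 1}
    - {"offset": [1, 1, 0], "twist": 0, "jaw": 1}
    - {"offset": [1, 1, 0], "twist": 0, "jaw": 1}
    - {"offset": [1, 1, 0], "twist": 0, "jaw": 1}
    - {"offset": [1, 1, 0], "twist": 0, "jaw": 1}
    - {"offset": [1, 1, 0], "twist": 0, "jaw": 1}

```text
t: 0.9
tool_pos: [371.3, -425.9, 236.8]
eef_rot: [0.991, 0.132, -0.0, -0.0]
wrist_force: [0.2, -0.7, 1.0]
width: 0.997
grasp_force: 0.0
```

The crop confirms three steel spacers, the cup with its dark mark, and clear space around the mat and tray. I'm moving over the knob and turning the jaw to close along x.

Call:
arm_command:
  plan:
    - {"offset": [0.47, 1, 0], "twist": 0.6, "jaw": 1}
    - {"offset": [0.47, 1, 0], "twist": 0.6, "jaw": 1}
    - {"offset": [0.47, 1, 0], "twist": 0.6, "jaw": 1}
    - {"offset": [0.47, 1, 0], "twist": 0.6, "jaw": 1}
    - {"offset": [0.47, 1, 0], "twist": 0.6, "jaw": 1}
    - {"offset": [0.47, 1, 0], "twist": 0.6, "jaw": 1}
    - {"offset": [0.47, 1, 0], "twist": 0.6, "jaw": 1}
    - {"offset": [0.47, 1, 0], "twist": 0.6, "jaw": 1}

```text
t: 1.7
tool_pos: [465.6, -225.1, 237.2]
eef_rot: [0.911, 0.411, 0.0, 0.0]
wrist_force: [-0.9, -0.2, 0.1]
width: 1.001
grasp_force: 0.0
```

Call:
arm_command:
  plan:
    - {"offset": [0.47, 1, 0], "twist": 0.6, "jaw": 1}
    - {"offset": [0.47, 1, 0], "twist": 0.6, "jaw": 1}
    - {"offset": [0.47, 1, 0], "twist": 0.6, "jaw": 1}
    - {"offset": [0.47, 1, 0], "twist": 0.6, "jaw": 1}
    - {"offset": [0.47, 1, 0], "twist": 0.6, "jaw": 1}
    - {"offset": [0.47, 1, 0], "twist": 0.6, "jaw": 1}
    - {"offset": [0.47, 1, 0], "twist": 0.6, "jaw": 1}
    - {"offset": [0.47, 1, 0], "twist": 0.6, "jaw": 1}

```text
t: 2.5
tool_pos: [559.1, -24.9, 237.1]
eef_rot: [0.757, 0.653, 0.0, 0.0]
wrist_force: [0.7, 0.5, 0.7]
width: 0.998
grasp_force: 0.0
```

Call:
arm_command:
  plan:
    - {"offset": [0.47, 1, 0], "twist": 0.6, "jaw": 1}
    - {"offset": [0.47, 0.7, 0], "twist": 0.6, "jaw": 1}
    - {"offset": [0, 0, 0], "twist": 0.1, "jaw": 1}
    - {"offset": [0, 0, 0], "twist": 0, "jaw": 1}

```text
t: 2.9
tool_pos: [581.9, 15.9, 236.7]
eef_rot: [0.706, 0.709, -0.0, -0.0]
wrist_force: [0.4, 0.0, 0.7]
width: 0.996
grasp_force: 0.0
```

```bash
python3 -c "
from h import *
st()"
```

```text
t 2.9 tcp [581.9  15.9 236.7] rot [ 1.     0.004 -0.001] w 0.996 F [0.4 0.  0.7] g 0.0
```

Call:
arm_command:
  plan:
    - {"offset": [0, 0, -1], "twist": 0, "jaw": 1}
    - {"offset": [0, 0, -1], "twist": 0, "jaw": 1}
    - {"offset": [0, 0, -1], "twist": 0, "jaw": 1}
    - {"offset": [0, 0, -0.6], "twist": 0, "jaw": 1}
    - {"offset": [0, 0, -0.4], "twist": 0, "jaw": 0.6}
    - {"offset": [0, 0, 0], "twist": 0, "jaw": 0.2}
    - {"offset": [0, 0, 0], "twist": 0, "jaw": 0.0}
    - {"offset": [0, 0, 0], "twist": 0, "jaw": 0.0}
  squeeze: 40

```text
t: 3.7
tool_pos: [583.0, 15.4, 138.3]
eef_rot: [0.706, 0.708, 0.001, 0.001]
wrist_force: [0.2, -0.1, -0.2]
width: 0.672
grasp_force: 0.0
```

Call:
arm_command:
  plan:
    - {"offset": [0, 0, 0], "twist": 0, "jaw": 0.0}
    - {"offset": [0, 0, 0], "twist": 0, "jaw": 0.0}
    - {"offset": [0, 0, 0], "twist": 0, "jaw": 0.0}
    - {"offset": [0, 0, 0], "twist": 0, "jaw": 0.0}

```text
t: 4.1
tool_pos: [582.3, 15.3, 137.3]
eef_rot: [0.706, 0.708, 0.0, 0.0]
wrist_force: [0.7, 0.4, 0.2]
width: 0.324
grasp_force: 0.7
```

Call:
arm_command:
  plan:
    - {"offset": [0, 0, 0], "twist": 0, "jaw": 0.0}
    - {"offset": [0, 0, 0], "twist": 0, "jaw": 0.0}
    - {"offset": [0, 0, 0], "twist": 0, "jaw": 0.0}
    - {"offset": [0, 0, 0.2], "twist": 0, "jaw": 0.0}
    - {"offset": [0, 0, 0.4], "twist": 0, "jaw": 0.0}
    - {"offset": [0, 0, 0.4], "twist": 0, "jaw": 0.0}
    - {"offset": [0, 0, 0], "twist": 0, "jaw": 0.0}

```text
t: 4.8
tool_pos: [583.3, 15.5, 164.0]
eef_rot: [0.706, 0.708, 0.001, 0.001]
wrist_force: [0.6, -0.5, -3.4]
width: 0.296
grasp_force: 40.0
```

Call:
arm_command:
  plan:
    - {"offset": [0, 0, 0.6], "twist": 0, "jaw": 0.0}
    - {"offset": [0, 0, 0.6], "twist": 0, "jaw": 0.0}
    - {"offset": [0, 0, 0.6], "twist": 0, "jaw": 0.0}
    - {"offset": [0, 0, 0.6], "twist": 0, "jaw": 0.0}
    - {"offset": [0, 0, 0.6], "twist": 0, "jaw": 0.0}
    - {"offset": [0, 0, 0.6], "twist": 0, "jaw": 0.0}
    - {"offset": [0, 0, 0], "twist": 0, "jaw": 0.0}

```text
t: 5.5
tool_pos: [583.6, 15.6, 254.9]
eef_rot: [0.706, 0.708, 0.002, 0.002]
wrist_force: [0.1, -1.1, -2.6]
width: 0.289
grasp_force: 40.0
```

```bash
python3 -c "
from h import *
st()
for n in('top','side'): cv2.imwrite(f'pics/{n}1.png',bot.read_camera(n)[:,:,::-1])
a=cv2.imread('pics/side1.png')[100:300,130:350];b=cv2.imread('pics/top1.png')[100:280,160:340];cv2.imwrite('pics/c2.png',np.hstack([cv2.resize(a,(420,382)),cv2.resize(b,(380,382))]))"
```

```text
t 5.5 tcp [583.6  15.6 254.9] rot [1.    0.003 0.005] w 0.289 F [ 0.1 -1.1 -2.6] g 39.9992698431015
```

View pics/c2.png

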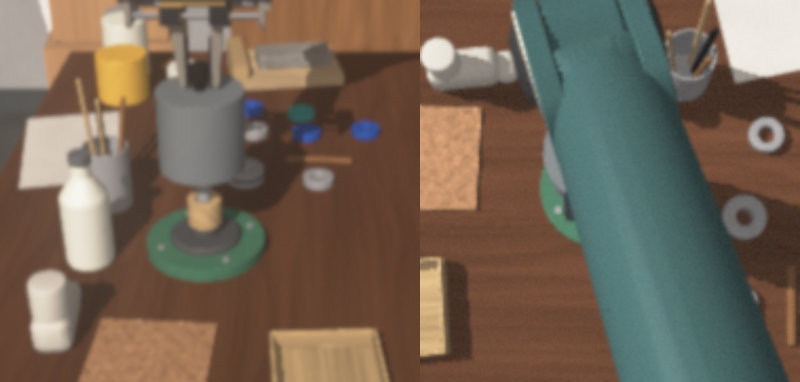

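The side picture shows the hood clear above the shaft, with the keeper standing at crop (204,210). Next is the mat.

Call:
arm_command:
  plan:
    - {"offset": [0.08, 0.4, 0], "twist": 0, "jaw": 0}
    - {"offset": [0.17, 0.8, 0], "twist": 0, "jaw": 0}
    - {"offset": [0.17, 0.9, 0], "twist": 0, "jaw": 0}
    - {"offset": [0.17, 0.9, 0], "twist": 0, "jaw": 0}
    - {"offset": [0.17, 0.9, 0], "twist": 0, "jaw": 0}
    - {"offset": [0.17, 0.9, 0], "twist": 0, "jaw": 0}
    - {"offset": [0.17, 0.9, 0], "twist": 0, "jaw": 0}
    - {"offset": [0.17, 0.9, 0], "twist": 0, "jaw": 0}

```text
t: 6.4
tool_pos: [613.4, 182.1, 250.8]
eef_rot: [0.706, 0.708, -0.001, -0.001]
wrist_force: [0.2, -0.6, -2.4]
width: 0.296
grasp_force: 40.0
```

Call:
arm_command:
  plan:
    - {"offset": [0.17, 0.9, 0], "twist": 0, "jaw": 0}
    - {"offset": [0.17, 0.9, 0], "twist": 0, "jaw": 0}
    - {"offset": [0.17, 0.9, 0], "twist": 0, "jaw": 0}
    - {"offset": [0.15, 0.6, 0], "twist": 0, "jaw": 0}
    - {"offset": [0, 0, -0.6], "twist": 0, "jaw": 0}
    - {"offset": [0, 0, -0.9], "twist": 0, "jaw": 0}
    - {"offset": [0, 0, -0.9], "twist": 0, "jaw": 0}
    - {"offset": [0, 0, -0.9], "twist": 0, "jaw": 0}

```text
t: 7.2
tool_pos: [630.0, 260.8, 167.0]
eef_rot: [0.707, 0.708, -0.001, 0.0]
wrist_force: [0.4, 0.4, -2.8]
width: 0.294
grasp_force: 40.0
```

Call:
arm_command:
  plan:
    - {"offset": [0, 0, -0.7], "twist": 0, "jaw": 0}
    - {"offset": [0, 0, -0.6], "twist": 0, "jaw": 0}
    - {"offset": [0, 0, -0.3], "twist": 0, "jaw": 0}
    - {"offset": [0, 0, -0.1], "twist": 0, "jaw": 0}
    - {"offset": [0, 0, -0.08], "twist": 0, "jaw": 0}
    - {"offset": [0, 0, 0], "twist": 0, "jaw": 0}

```text
t: 7.8
tool_pos: [630.9, 263.0, 125.8]
eef_rot: [0.706, 0.708, 0.001, 0.0]
wrist_force: [0.1, 0.9, -3.4]
width: 0.297
grasp_force: 40.0
```

Call:
arm_command:
  plan:
    - {"offset": [0, 0, -0.08], "twist": 0, "jaw": 0}
    - {"offset": [0, 0, -0.06], "twist": 0, "jaw": 0}
    - {"offset": [0, 0, 0], "twist": 0, "jaw": 0}
    - {"offset": [0, 0, 0], "twist": 0, "jaw": 0}

```text
t: 8.2
tool_pos: [630.5, 262.8, 121.7]
eef_rot: [0.706, 0.708, 0.0, 0.0]
wrist_force: [0.3, -0.0, -2.5]
width: 0.296
grasp_force: 40.0
```

Call:
arm_command:
  plan:
    - {"offset": [0, 0, -0.06], "twist": 0, "jaw": 0}
    - {"offset": [0, 0, 0], "twist": 0, "jaw": 0}
    - {"offset": [0, 0, 0], "twist": 0, "jaw": 0}

```text
t: 8.5
tool_pos: [631.1, 263.0, 121.0]
eef_rot: [0.706, 0.708, 0.001, 0.0]
wrist_force: [-0.5, -0.2, 3.9]
width: 0.292
grasp_force: 40.0
```

Call:
arm_command:
  plan:
    - {"offset": [0, 0, 0], "twist": 0, "jaw": 0.5}
    - {"offset": [0, 0, 0], "twist": 0, "jaw": 1}
    - {"offset": [0, 0, 0], "twist": 0, "jaw": 1}
    - {"offset": [0, 0, 0], "twist": 0, "jaw": 1}
    - {"offset": [0, 0, 0.5], "twist": 0, "jaw": 1}
    - {"offset": [0, 0, 1], "twist": 0, "jaw": 1}
    - {"offset": [0, 0, 1], "twist": 0, "jaw": 1}
    - {"offset": [0, 0, 1], "twist": 0, "jaw": 1}

```text
t: 9.3
tool_pos: [630.5, 263.0, 209.5]
eef_rot: [0.706, 0.708, 0.0, 0.0]
wrist_force: [-0.1, -1.0, -1.0]
width: 0.97
grasp_force: 0.0
```

```bash
python3 -c "
from h import *
st()
for n in('top','side'): cv2.imwrite(f'pics/{n}2.png',bot.read_camera(n)[:,:,::-1])
a=cv2.imread('pics/side2.png')[150:350,130:350];b=cv2.imread('pics/top2.png')[100:280,110:290];cv2.imwrite('pics/c3.png',np.hstack([cv2.resize(a,(420,382)),cv2.resize(b,(380,382))]))
im=cv2.cvtColor(cv2.imread('pics/top2.png'),4);v=hsv(im)
g=(v[...,0]>60)&(v[...,0]<85)&(v[...,1]>100); print([x for x in blobs(g,100)])"
```

```text
t 9.3 tcp [630.5 263.  209.5] rot [1.    0.003 0.   ] w 0.97 F [-0.1 -1.  -1. ] g 0.0
[]
```

View pics/c3.png

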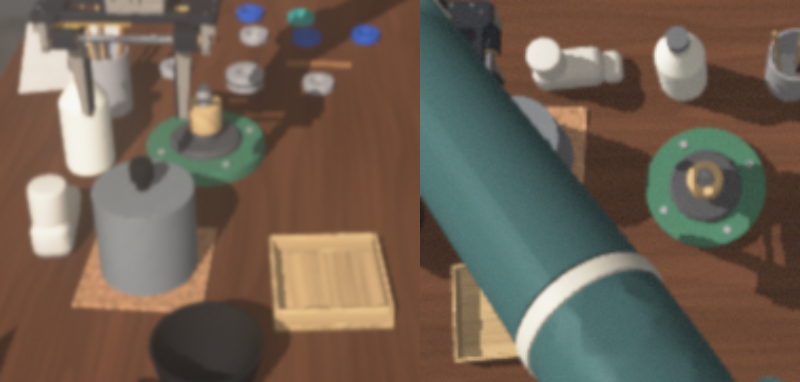

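The hood stands upright on the mat. The foot plate, keeper and shaft are all visible in the top view, at about (245,188).

```bash
python3 -c "
from h import *
im=cv2.cvtColor(cv2.imread('pics/top2.png'),4)
print(im[165,245],im[188,225]); v=hsv(im).astype(int);print(v[165,245])
g=((v[...,0]>55)&(v[...,0]<95)&(v[...,1]>70)); g[:,:214]=0;g[:155]=0;g[225:]=0;g[:,280:]=0
ys,xs=np.where(g); e=cv2.fitEllipse(cv2.convexHull(np.c_[xs,ys].astype(np.int32)));print(e,ray('top',*e[0],20).round(1))
k=((v[...,0]>8)&(v[...,0]<28)&(v[...,1]>80)&(v[...,2]>110))[170:205,230:262]
print([(c+[230,170],a,b) for c,a,b in blobs(k,8)]);ys,xs=np.where(k);e=cv2.fitEllipse(cv2.convexHull(np.c_[xs,ys].astype(np.int32)));c=np.array(e[0])+[230,170];print(e,c,ray('top',*c,84),proj('top',[579,18,84]),proj('top',[579,18,112]))
cv2.imwrite('pics/c4.png',cv2.resize(np.hstack([cv2.imread('pics/top2.png')[160:220,215:275],cv2.imread('pics/side2.png')[180:240,205:265]]),(800,400),interpolation=0))
"
```

```text
[ 86 133 105] [ 89 138 109]
[ 72  90 133]
((244.9585418701172, 187.88937377929688), (54.816890716552734, 55.76723098754883), 93.37548828125) [582.3  17.7  20. ]
[(array([244.1, 184.8]), np.int32(170), array([17, 18], dtype=int32))]
((14.185160636901855, 14.313741683959961), (16.731748580932617, 17.33168601989746), 175.84326171875) [244.18516064 184.31374168] [581.35713492  18.53763119  84.        ] [244.38614038 185.13870286] [244.14871224 183.3076301 ]
```

View pics/c4.png

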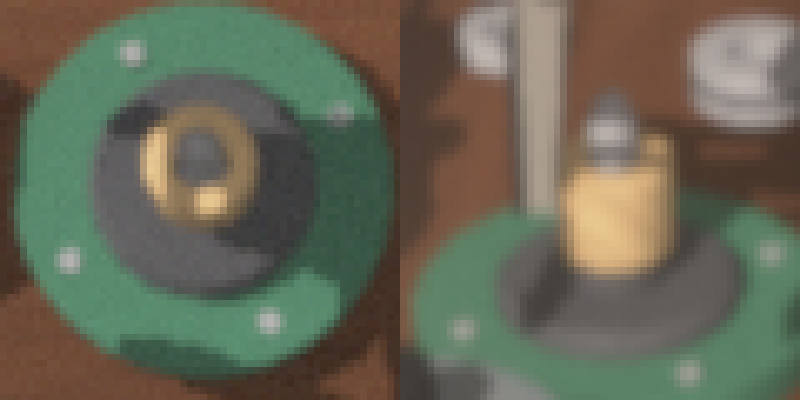

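Call:
arm_command:
  plan:
    - {"offset": [-0.2, -1, 0], "twist": 0, "jaw": 1}
    - {"offset": [-0.2, -1, 0], "twist": 0, "jaw": 1}
    - {"offset": [-0.2, -1, 0], "twist": 0, "jaw": 1}
    - {"offset": [-0.2, -1, 0], "twist": 0, "jaw": 1}
    - {"offset": [-0.2, -1, 0], "twist": 0, "jaw": 1}
    - {"offset": [-0.2, -1, 0], "twist": 0, "jaw": 1}
    - {"offset": [-0.2, -1, 0], "twist": 0, "jaw": 1}
    - {"offset": [-0.2, -1, 0], "twist": 0, "jaw": 1}

```text
t: 10.2
tool_pos: [589.8, 61.7, 207.2]
eef_rot: [0.706, 0.708, -0.0, -0.0]
wrist_force: [-0.9, -0.9, 1.6]
width: 1.0
grasp_force: 0.0
```

Call:
arm_command:
  plan:
    - {"offset": [-0.2, -1, 0], "twist": 0, "jaw": 1}
    - {"offset": [-0.14, -0.8, 0], "twist": 0, "jaw": 1}
    - {"offset": [0, 0, 0], "twist": 0, "jaw": 1}
    - {"offset": [0, 0, -1], "twist": 0, "jaw": 1}
    - {"offset": [0, 0, -1], "twist": 0, "jaw": 1}

```text
t: 10.7
tool_pos: [582.6, 19.0, 157.7]
eef_rot: [0.706, 0.708, 0.001, 0.001]
wrist_force: [0.3, -0.2, -0.6]
width: 1.004
grasp_force: 0.0
```

```bash
python3 -c "
from h import *
st()
print(proj('side',[582.3,17.7,112]),proj('side',[582.3,17.7,84]))"
```

```text
t 10.7 tcp [582.6  19.  157.7] rot [1.    0.003 0.002] w 1.004 F [ 0.3 -0.2 -0.6] g 0.0
[236.32186877 193.59303299] [236.71788882 202.71000826]
```

Call:
arm_command:
  plan:
    - {"offset": [0, -0.04, -1], "twist": 0, "jaw": 1}
    - {"offset": [0, 0, -1], "twist": 0, "jaw": 1}
    - {"offset": [0, 0, -1], "twist": 0, "jaw": 1}
    - {"offset": [0, 0, -0.7], "twist": 0, "jaw": 1}
    - {"offset": [0, 0, -0.4], "twist": 0, "jaw": 0.6}
    - {"offset": [0, 0, 0], "twist": 0, "jaw": 0.3}
    - {"offset": [0, 0, 0], "twist": 0, "jaw": 0}
    - {"offset": [0, 0, 0], "twist": 0, "jaw": 0}
  squeeze: 25

```text
t: 11.5
tool_pos: [582.8, 17.2, 56.2]
eef_rot: [0.706, 0.708, 0.001, 0.001]
wrist_force: [-0.5, -0.3, -0.1]
width: 0.674
grasp_force: 0.0
```

Call:
arm_command:
  plan:
    - {"offset": [0, 0, 0], "twist": 0, "jaw": 0}
    - {"offset": [0, 0, 0], "twist": 0, "jaw": 0}
    - {"offset": [0, 0, 0], "twist": 0, "jaw": 0}
    - {"offset": [0, 0, 0], "twist": 0, "jaw": 0}

```text
t: 11.9
tool_pos: [582.6, 16.8, 55.9]
eef_rot: [0.706, 0.708, 0.0, 0.001]
wrist_force: [-1.8, -0.7, 5.9]
width: 0.522
grasp_force: 25.0
```

Call:
arm_command:
  plan:
    - {"offset": [0, 0, 0.5], "twist": 0, "jaw": 0}
    - {"offset": [0, 0, 0.9], "twist": 0, "jaw": 0}
    - {"offset": [0, 0, 1], "twist": 0, "jaw": 0}
    - {"offset": [0, 0, 1], "twist": 0, "jaw": 0}
    - {"offset": [-0.2, 0.3, 0], "twist": 0, "jaw": 0}
    - {"offset": [-0.6, 0.9, 0], "twist": 0, "jaw": 0}
    - {"offset": [-0.6, 1, 0], "twist": 0, "jaw": 0}
    - {"offset": [-0.6, 1, 0], "twist": 0, "jaw": 0}

```text
t: 12.7
tool_pos: [530.3, 97.6, 139.4]
eef_rot: [0.706, 0.708, -0.001, -0.0]
wrist_force: [-0.1, 0.1, -0.2]
width: 0.524
grasp_force: 25.0
```

Call:
arm_command:
  plan:
    - {"offset": [-0.6, 1, 0], "twist": 0, "jaw": 0}
    - {"offset": [-0.6, 1, 0], "twist": 0, "jaw": 0}
    - {"offset": [-0.6, 1, 0], "twist": 0, "jaw": 0}
    - {"offset": [-0.6, 1, 0], "twist": 0, "jaw": 0}
    - {"offset": [-0.6, 1, 0], "twist": 0, "jaw": 0}
    - {"offset": [-0.6, 1, 0], "twist": 0, "jaw": 0}
    - {"offset": [-0.6, 1, 0], "twist": 0, "jaw": 0}
    - {"offset": [-0.4, 0.7, 0], "twist": 0, "jaw": 0}

```text
t: 13.5
tool_pos: [414.6, 290.9, 139.6]
eef_rot: [0.705, 0.709, -0.001, -0.0]
wrist_force: [0.4, 1.2, -0.3]
width: 0.523
grasp_force: 25.0
```

Call:
arm_command:
  plan:
    - {"offset": [0, 0, -0.8], "twist": 0, "jaw": 0}
    - {"offset": [0, 0, -1], "twist": 0, "jaw": 0}
    - {"offset": [0, 0, -1], "twist": 0, "jaw": 0}

```text
t: 13.8
tool_pos: [415.9, 289.4, 69.0]
eef_rot: [0.706, 0.708, -0.0, -0.0]
wrist_force: [0.4, -0.3, -0.4]
width: 0.521
grasp_force: 25.0
```

Call:
arm_command:
  plan:
    - {"offset": [0, 0, -1], "twist": 0, "jaw": 0}
    - {"offset": [0, 0, -0.6], "twist": 0, "jaw": 0}
    - {"offset": [0, 0, -0.3], "twist": 0, "jaw": 0}
    - {"offset": [0, 0, 0], "twist": 0, "jaw": 0.65}
    - {"offset": [0, 0, 0], "twist": 0, "jaw": 0.65}
    - {"offset": [0, 0, 0], "twist": 0, "jaw": 0.65}
    - {"offset": [0, 0, 0.4], "twist": 0, "jaw": 0.65}
    - {"offset": [0, 0, 1], "twist": 0, "jaw": 0.65}

```text
t: 14.6
tool_pos: [416.1, 288.6, 57.7]
eef_rot: [0.706, 0.708, -0.001, -0.0]
wrist_force: [0.8, -0.3, 0.3]
width: 0.648
grasp_force: 0.0
```

Call:
arm_command:
  plan:
    - {"offset": [0, 0, 1], "twist": 0, "jaw": 1}
    - {"offset": [0, 0, 1], "twist": 0, "jaw": 1}
    - {"offset": [0, 0, 1], "twist": 0, "jaw": 1}
    - {"offset": [0, -0.7, 0], "twist": 0, "jaw": 1}
    - {"offset": [0, -1, 0], "twist": 0, "jaw": 1}
    - {"offset": [0, -1, 0], "twist": 0, "jaw": 1}
    - {"offset": [0, -1, 0], "twist": 0, "jaw": 1}
    - {"offset": [0, -1, 0], "twist": 0, "jaw": 1}

```text
t: 15.4
tool_pos: [417.2, 170.9, 133.8]
eef_rot: [0.706, 0.708, 0.001, 0.001]
wrist_force: [0.8, 0.4, -0.6]
width: 1.003
grasp_force: 0.0
```

```bash
cat > look.py <<'E'
from h import *
import sys
st(); tag=sys.argv[1]
for n in('top','side'): cv2.imwrite(f'pics/{n}{tag}.png',bot.read_camera(n)[:,:,::-1])
im=cv2.cvtColor(cv2.imread(f'pics/top{tag}.png'),4)
m=steel(im); m[:140]=0;m[280:]=0;m[:,:190]=0;m[:,430:]=0
for c,a,b in blobs(m,60): print(c,a,b,ray("top",*c,9).round(1))
E
python3 look.py 3; python3 -c "
import cv2,numpy as np
a=cv2.imread('pics/side3.png')[140:340,130:350];b=cv2.imread('pics/top3.png')[100:280,110:390];cv2.imwrite('pics/c5.png',np.hstack([cv2.resize(a,(330,300)),cv2.resize(b,(467,300))]))"
```

```text
t 15.4 tcp [417.2 170.9 133.8] rot [1.    0.003 0.002] w 1.003 F [ 0.8  0.4 -0.6] g 0.0
[234.3 142.8] 125 [21  8] [724.8  49.    9. ]
[407.1 155.2] 534 [27 25] [ 678.  -476.9    9. ]
[390.6 165.3] 133 [21 24] [ 647.2 -424.3    9. ]
[323.5 162.9] 215 [18 17] [ 657.7 -221.2    9. ]
[240.2 185.1] 511 [32 33] [592.9  32.2   9. ]
[312.9 201.9] 357 [23 22] [ 538.8 -184.2    9. ]
[367.4 204.2] 228 [19 18] [ 529.5 -346.3    9. ]
[308.3 250.6] 221 [18 18] [ 395.6 -164.9    9. ]
```

View pics/c5.png

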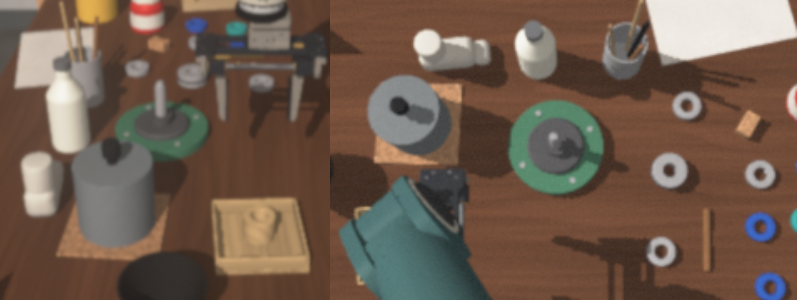

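The keeper is standing in the tray and the bare shaft is visible. One spacer has been knocked aside, from (419,-174) to (396,-165). I'll fetch that one first.

Call:
arm_command:
  plan:
    - {"offset": [0, -1, 0], "twist": 0, "jaw": 1}
    - {"offset": [0, -1, 0], "twist": 0, "jaw": 1}
    - {"offset": [0, -1, 0], "twist": 0, "jaw": 1}
    - {"offset": [0, -1, 0], "twist": 0, "jaw": 1}
    - {"offset": [0, -1, 0], "twist": 0, "jaw": 1}
    - {"offset": [0, -1, 0], "twist": 0, "jaw": 1}
    - {"offset": [0, -1, 0], "twist": 0, "jaw": 1}
    - {"offset": [0, -1, 0], "twist": 0, "jaw": 1}

```text
t: 16.3
tool_pos: [417.7, -28.3, 133.6]
eef_rot: [0.706, 0.709, 0.001, 0.001]
wrist_force: [0.8, -0.5, -0.8]
width: 0.998
grasp_force: 0.0
```

Call:
arm_command:
  plan:
    - {"offset": [-0.1, -1, 0], "twist": 0, "jaw": 1}
    - {"offset": [-0.2, -1, 0], "twist": 0, "jaw": 1}
    - {"offset": [-0.2, -1, 0], "twist": 0, "jaw": 1}
    - {"offset": [-0.2, -1, 0], "twist": 0, "jaw": 1}
    - {"offset": [-0.1, -1, 0], "twist": 0, "jaw": 1}
    - {"offset": [0, -0.3, -0.6], "twist": 0, "jaw": 1}
    - {"offset": [0, 0, -1], "twist": 0, "jaw": 1}
    - {"offset": [0, 0, 0], "twist": 0, "jaw": 1}

```text
t: 17.1
tool_pos: [395.9, -159.8, 91.5]
eef_rot: [0.706, 0.708, -0.0, -0.002]
wrist_force: [0.1, 0.7, -0.4]
width: 0.999
grasp_force: 0.0
```

Call:
arm_command:
  plan:
    - {"offset": [0, -0.2, -1], "twist": 0, "jaw": 1}
    - {"offset": [0, 0, -1], "twist": 0, "jaw": 1}
    - {"offset": [0, 0, -0.9], "twist": 0, "jaw": 1}
    - {"offset": [0, 0, -0.3], "twist": 0, "jaw": 0.8}
    - {"offset": [0, 0, -0.2], "twist": 0, "jaw": 0.8}
    - {"offset": [0, 0, 0], "twist": 0, "jaw": 0.8}
  squeeze: 40

```text
t: 17.7
tool_pos: [397.6, -165.5, 8.2]
eef_rot: [0.706, 0.708, 0.0, 0.0]
wrist_force: [-0.7, -0.4, 0.1]
width: 0.804
grasp_force: 0.0
```

Call:
arm_command:
  plan:
    - {"offset": [0, 0, -0.18], "twist": 0, "jaw": 0.6}
    - {"offset": [0, 0, 0], "twist": 0, "jaw": 0.3}
    - {"offset": [0, 0, 0], "twist": 0, "jaw": 0}
    - {"offset": [0, 0, 0], "twist": 0, "jaw": 0}
    - {"offset": [0, 0, 0], "twist": 0, "jaw": 0}
    - {"offset": [0, 0, 0], "twist": 0, "jaw": 0}

```text
t: 18.3
tool_pos: [396.9, -165.8, 3.4]
eef_rot: [0.706, 0.708, -0.0, 0.0]
wrist_force: [-2.7, 0.5, 6.4]
width: 0.524
grasp_force: 39.9
```

```bash
python3 -c "
from h import *
st()
im=cv2.cvtColor(cv2.imread('pics/top3.png'),4);v=hsv(im).astype(int)
g=((v[...,0]>55)&(v[...,0]<95)&(v[...,1]>70)); g[:,:214]=0;g[:155]=0;g[225:]=0;g[:,280:]=0
ys,xs=np.where(g); e=cv2.fitEllipse(cv2.convexHull(np.c_[xs,ys].astype(np.int32)));print(e,ray('top',*e[0],20).round(1))
cv2.imwrite('pics/c6.png',cv2.resize(np.hstack([cv2.imread('pics/top3.png')[160:220,215:275],cv2.imread('pics/side3.png')[180:240,205:265]]),(800,400),interpolation=0))
for z in(44,112): print(proj('top',[582,17.5,z]),proj('side',[582,17.5,z]))
"
```

```text
t 18.3 tcp [ 396.9 -165.8    3.4] rot [ 1.     0.003 -0.   ] w 0.524 F [-2.7  0.5  6.4] g 39.935245722688535
((245.01148986816406, 188.0391387939453), (54.96955108642578, 55.92210006713867), 91.77765655517578) [581.8  17.6  20. ]
[244.86495755 186.57419125] [237.38526011 215.35630536]
[244.32014604 182.22394092] [236.44151436 193.5569777 ]
```

View pics/c6.png

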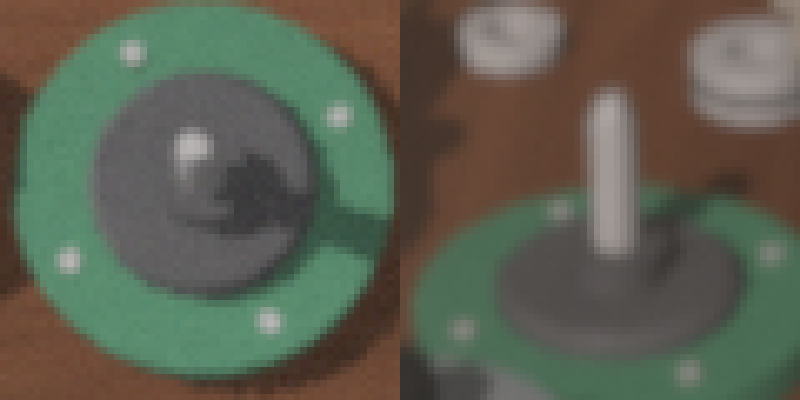

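The shaft's top is at about (243.8,181.8) in the top view, so the axis is at about (582,18). The spacer is gripped, but the width reads a bit small, so I'll lift it and check its centring.

Call:
arm_command:
  plan:
    - {"offset": [0, 0, 0.5], "twist": 0, "jaw": 0}
    - {"offset": [0, 0, 1], "twist": 0, "jaw": 0}
    - {"offset": [0, 0, 1], "twist": 0, "jaw": 0}
    - {"offset": [0.3, 0, 1], "twist": 0, "jaw": 0}
    - {"offset": [0.9, 0, 1], "twist": 0, "jaw": 0}
    - {"offset": [0.9, 0.5, 0.8], "twist": 0, "jaw": 0}
    - {"offset": [0.9, 0.9, 0], "twist": 0, "jaw": 0}
    - {"offset": [0.9, 0.9, 0], "twist": 0, "jaw": 0}

```text
t: 19.1
tool_pos: [495.6, -108.1, 137.2]
eef_rot: [0.707, 0.708, 0.001, 0.001]
wrist_force: [1.0, 0.2, -1.5]
width: 0.526
grasp_force: 39.9
```

Call:
arm_command:
  plan:
    - {"offset": [0.9, 0.9, 0], "twist": 0, "jaw": 0}
    - {"offset": [0.9, 0.9, 0], "twist": 0, "jaw": 0}
    - {"offset": [0.9, 0.9, 0], "twist": 0, "jaw": 0}
    - {"offset": [0.7, 0.9, 0], "twist": 0, "jaw": 0}
    - {"offset": [0.1, 0.7, 0], "twist": 0, "jaw": 0}
    - {"offset": [0, 0.2, 0], "twist": 0, "jaw": 0}
    - {"offset": [0, 0, 0], "twist": 0, "jaw": 0}

```text
t: 19.8
tool_pos: [581.4, 4.9, 135.8]
eef_rot: [0.705, 0.709, -0.0, -0.0]
wrist_force: [-0.1, -0.3, -1.7]
width: 0.525
grasp_force: 39.9
```

```bash
python3 look.py 4; python3 -c "
import cv2,numpy as np
a=cv2.imread('pics/side4.png')[120:240,180:300];b=cv2.imread('pics/top4.png')[120:240,190:310];cv2.imwrite('pics/c7.png',cv2.resize(np.hstack([a,b]),(800,400),interpolation=2))"
```

```text
t 19.8 tcp [581.4   4.9 135.8] rot [ 1.     0.005 -0.   ] w 0.525 F [-0.1 -0.3 -1.7] g 39.94018802056189
[226.1 155.1] 122 [15 34] [686.4  74.3   9. ]
[407.1 155.3] 534 [27 25] [ 677.7 -476.9    9. ]
[390.5 165.2] 128 [21 24] [ 647.5 -424.     9. ]
[323.5 163. ] 215 [18 17] [ 657.4 -221.2    9. ]
[232.2 188.6] 149 [12 30] [582.6  56.3   9. ]
[314.2 201.4] 285 [20 22] [ 540.3 -188.2    9. ]
[367.2 204.1] 229 [19 17] [ 529.8 -345.7    9. ]
[330.5 277.4] 141 [38  5] [ 318.3 -226.1    9. ]
```

View pics/c7.png

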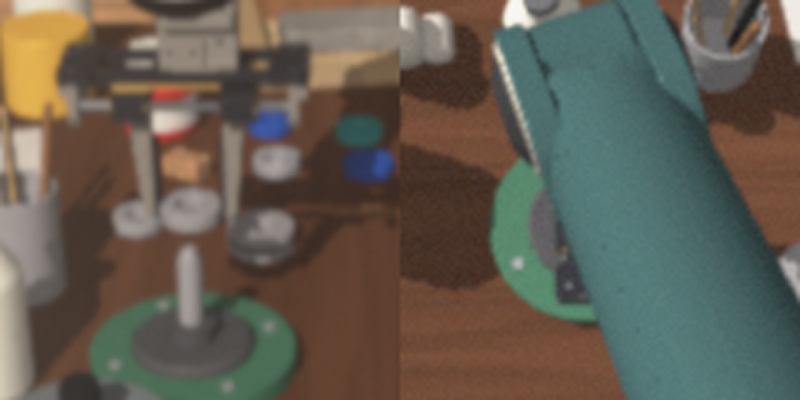

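```bash
cat > ring.py <<'E'
from h import *
import sys
tag,x,y,z=sys.argv[1],*map(float,sys.argv[2:5])
im=cv2.cvtColor(cv2.imread(f'pics/side{tag}.png'),4); p=proj('side',[x,y,z]); print("pred ring centre",p.round(1),"px per mm y",(proj('side',[x,y+1,z])-p).round(2),"x",(proj('side',[x+1,y,z])-p).round(2))
g=cv2.cvtColor(im,7); u,v=p.round().astype(int)
print(u-13,v-11); print(g[v-11:v+11,u-13:u+14])
E
python3 ring.py 4 581.4 4.9 139.4
```

```text
pred ring centre [236.7 182.2] px per mm y [-0.03  0.18] x [-0.38 -0.  ]
224 171
[[129 111  82  67  88 118 136 137 139 144 147 147 148 147 137 116 101  94
   86  75  69  70  83 108 128 134 133]
 [129 112  83  66  77 101 116 120 126 136 142 144 144 144 133 114  99  90
   84  77  73  73  82 105 126 133 132]
 [131 116  86  64  68  81  91  95 103 115 123 127 132 133 125 110  95  87
   81  78  76  74  80 105 125 134 131]
 [133 118  88  63  64  73  77  79  82  89  97 102 109 115 111 101  89  82
   79  77  76  74  80 104 125 133 129]
 [134 119  88  64  63  71  75  76  77  81  86  91  98 104 103  97  90  85
   82  80  78  74  81 104 126 132 127]
 [133 120  89  63  63  72  76  81  88  95 101 108 112 120 121 113 107 100
   98  92  84  77  80 103 125 132 125]
 [133 120  90  64  63  74  85  97 110 119 124 130 135 140 141 135 129 124
  119 113 100  86  83 104 125 132 123]
 [133 121  92  67  68  82 100 117 128 133 137 142 147 151 153 150 145 140
  136 131 118 100  88 103 125 131 122]
 [133 122  94  72  78  98 118 130 132 131 136 144 150 155 158 156 151 146
  141 138 131 114  94 102 124 132 121]
 [
[... 767 characters left out ...]
  73  81  99 107  97]
 [145 139 128 116 110 118 132 143 149 153 154 155 153 152 148 144 137 129
  120 108  94  79  73  82  97 101  93]
 [140 132 120 106  95  98 111 125 134 140 144 146 146 143 141 135 125 116
  105  94  84  76  75  82  92  93  87]
 [131 121 109  95  83  80  89  99 109 116 122 126 126 123 120 115 106  96
   87  82  77  75  75  81  87  87  85]
 [113 104  94  83  77  75  77  80  87  92  96  97  96  94  93  90  85  81
   77  74  73  75  75  80  84  84  84]
 [ 92  87  82  77  75  74  75  76  78  79  79  80  81  80  79  77  76  75
   74  74  73  74  75  78  80  80  81]
 [ 79  79  77  75  73  73  75  75  77  78  81  84  89  88  83  77  74  74
   73  74  74  74  74  78  79  75  76]]
```

The side view shows the ring held between the fingers at (236.5,182.7), against a predicted (236.7,182.2), so it is centred. I'll line it up in y and lower it.

Call:
arm_command:
  plan:
    - {"offset": [0.02, 0.48, 0], "twist": 0, "jaw": 0}
    - {"offset": [0, 0, 0], "twist": 0, "jaw": 0}
    - {"offset": [0, 0, -0.4], "twist": 0, "jaw": 0}
    - {"offset": [0, 0, -0.4], "twist": 0, "jaw": 0}
    - {"offset": [0, 0, -0.3], "twist": 0, "jaw": 0}
    - {"offset": [0, 0, -0.2], "twist": 0, "jaw": 0}
    - {"offset": [0, 0, 0], "twist": 0, "jaw": 0}

```text
t: 20.6
tool_pos: [581.7, 16.1, 101.8]
eef_rot: [0.706, 0.708, -0.001, -0.001]
wrist_force: [-1.3, -0.0, -2.0]
width: 0.524
grasp_force: 39.9
```

Call:
arm_command:
  plan:
    - {"offset": [0, 0, -0.4], "twist": 0, "jaw": 0}
    - {"offset": [0, 0, -0.5], "twist": 0, "jaw": 0}
    - {"offset": [0, 0, -0.5], "twist": 0, "jaw": 0}
    - {"offset": [0, 0, -0.4], "twist": 0, "jaw": 0}
    - {"offset": [0, 0, -0.2], "twist": 0, "jaw": 0}
    - {"offset": [0, 0, 0], "twist": 0, "jaw": 0}

```text
t: 21.2
tool_pos: [581.8, 16.4, 52.0]
eef_rot: [0.706, 0.708, -0.001, -0.001]
wrist_force: [-0.1, -0.2, -0.4]
width: 0.527
grasp_force: 39.9
```

Call:
arm_command:
  plan:
    - {"offset": [0, 0, -0.12], "twist": 0, "jaw": 0}
    - {"offset": [0, 0, 0], "twist": 0, "jaw": 0}
    - {"offset": [0, 0, 0], "twist": 0, "jaw": 0.7}
    - {"offset": [0, 0, 0], "twist": 0, "jaw": 0.8}
    - {"offset": [0, 0, 0], "twist": 0, "jaw": 0.8}
    - {"offset": [0, 0, 0.5], "twist": 0, "jaw": 0.8}
    - {"offset": [0, 0, 1], "twist": 0, "jaw": 1}
    - {"offset": [0, 0, 1], "twist": 0, "jaw": 1}

```text
t: 22.0
tool_pos: [582.3, 16.5, 114.0]
eef_rot: [0.706, 0.708, -0.0, -0.0]
wrist_force: [0.2, -1.1, 0.6]
width: 0.953
grasp_force: 0.0
```

Call:
arm_command:
  plan:
    - {"offset": [0, 0, 1], "twist": 0, "jaw": 1}
    - {"offset": [0, -0.6, 0], "twist": 0, "jaw": 1}
    - {"offset": [0, -1, 0], "twist": 0, "jaw": 1}
    - {"offset": [0, -1, 0], "twist": 0, "jaw": 1}
    - {"offset": [0, -1, 0], "twist": 0, "jaw": 1}
    - {"offset": [0, -1, 0], "twist": 0, "jaw": 1}
    - {"offset": [0, -1, 0], "twist": 0, "jaw": 1}
    - {"offset": [0, -1, 0], "twist": 0, "jaw": 1}

```text
t: 22.8
tool_pos: [581.8, -150.7, 137.4]
eef_rot: [0.706, 0.708, -0.0, -0.0]
wrist_force: [0.1, 0.3, -0.7]
width: 0.998
grasp_force: 0.0
```

Call:
arm_command:
  plan:
    - {"offset": [0, -1, 0], "twist": 0, "jaw": 1}
    - {"offset": [0.1, -1, 0], "twist": 0, "jaw": 1}
    - {"offset": [0.5, -0.9, 0], "twist": 0, "jaw": 1}
    - {"offset": [0.8, 0, 0], "twist": 0, "jaw": 1}
    - {"offset": [0.8, 0, 0], "twist": 0, "jaw": 1}
    - {"offset": [0.8, 0, 0], "twist": 0, "jaw": 1}
    - {"offset": [0, 0, 0], "twist": 0, "jaw": 1}
    - {"offset": [0, 0, 0], "twist": 0, "jaw": 1}

```text
t: 23.6
tool_pos: [656.5, -221.6, 136.9]
eef_rot: [0.706, 0.708, -0.0, -0.001]
wrist_force: [-0.9, 0.2, -1.2]
width: 1.003
grasp_force: 0.0
```

```bash
python3 look.py 5;  python3 - <<'E'
from h import *
print(proj('side',[582,18,51]))
a=cv2.imread('pics/side5.png')[120:240,170:290];b=cv2.imread('pics/top5.png')[120:240,190:310];cv2.imwrite('pics/c8.png',cv2.resize(np.hstack([a,b]),(800,400),interpolation=2))
E
```

```text
t 23.6 tcp [ 656.5 -221.6  136.9] rot [ 1.     0.003 -0.002] w 1.003 F [-0.9  0.2 -1.2] g 0.0
[234.3 142.7] 124 [21  8] [725.1  49.    9. ]
[284.1 142.2] 75 [19  7] [ 724.5 -103.5    9. ]
[325.2 159.8] 266 [20 32] [ 667.3 -226.8    9. ]
[341.  146.6] 108 [21 14] [ 708.  -277.1    9. ]
[417.  152.1] 61 [ 8 15] [ 687.3 -507.9    9. ]
[241.4 185.4] 696 [31 34] [592.   28.6   9. ]
[313. 202.] 361 [23 23] [ 538.5 -184.5    9. ]
[365.1 204.7] 172 [16 24] [ 528.1 -339.4    9. ]
[404.  253.8] 692 [49 39] [ 382.3 -443.7    9. ]
[237.27451337 213.26251563]
```

View pics/c8.png

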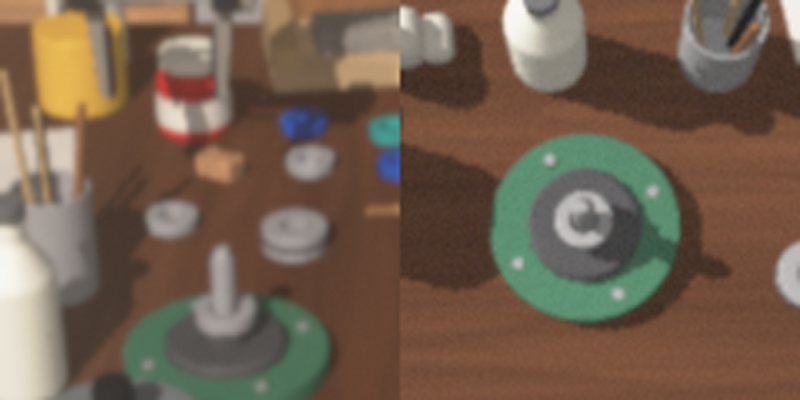

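The first spacer is home round the shaft. I'm descending on the second.

Call:
arm_command:
  plan:
    - {"offset": [0.04, 0, -1], "twist": 0, "jaw": 1}
    - {"offset": [0, 0, -1], "twist": 0, "jaw": 1}
    - {"offset": [0, 0, -1], "twist": 0, "jaw": 1}
    - {"offset": [0, 0, -1], "twist": 0, "jaw": 1}
    - {"offset": [0, 0, -0.7], "twist": 0, "jaw": 0.9}
    - {"offset": [0, 0, -0.3], "twist": 0, "jaw": 0.8}
    - {"offset": [0, 0, 0], "twist": 0, "jaw": 0.8}
    - {"offset": [0, 0, 0], "twist": 0, "jaw": 0.8}

```text
t: 24.5
tool_pos: [659.1, -221.4, 13.7]
eef_rot: [0.706, 0.708, 0.0, 0.001]
wrist_force: [0.8, -0.0, 0.4]
width: 0.8
grasp_force: 0.0
```

Call:
arm_command:
  plan:
    - {"offset": [0, 0, -0.25], "twist": 0, "jaw": 0.7}
    - {"offset": [0, 0, -0.15], "twist": 0, "jaw": 0.6}
    - {"offset": [0, 0, 0], "twist": 0, "jaw": 0.3}
    - {"offset": [0, 0, 0], "twist": 0, "jaw": 0}
    - {"offset": [0, 0, 0], "twist": 0, "jaw": 0}
    - {"offset": [0, 0, 0], "twist": 0, "jaw": 0}
    - {"offset": [0, 0, 0], "twist": 0, "jaw": 0}

```text
t: 25.2
tool_pos: [658.5, -221.2, 2.6]
eef_rot: [0.706, 0.708, -0.0, 0.0]
wrist_force: [0.4, -0.5, -1.2]
width: 0.53
grasp_force: 40.0
```

Call:
arm_command:
  plan:
    - {"offset": [0, 0, 0.5], "twist": 0, "jaw": 0}
    - {"offset": [0, 0, 1], "twist": 0, "jaw": 0}
    - {"offset": [0, 0, 1], "twist": 0, "jaw": 0}
    - {"offset": [-0.3, 0, 1], "twist": 0, "jaw": 0}
    - {"offset": [-0.9, 0, 1], "twist": 0, "jaw": 0}
    - {"offset": [-0.9, 0, 0.9], "twist": 0, "jaw": 0}
    - {"offset": [-0.9, 0.4, 0], "twist": 0, "jaw": 0}
    - {"offset": [-0.04, 0.9, 0], "twist": 0, "jaw": 0}

```text
t: 26.0
tool_pos: [580.1, -191.8, 139.5]
eef_rot: [0.708, 0.706, -0.001, 0.001]
wrist_force: [0.2, 0.1, -0.9]
width: 0.532
grasp_force: 40.0
```

Call:
arm_command:
  plan:
    - {"offset": [0, 0.9, 0], "twist": 0, "jaw": 0}
    - {"offset": [0, 0.9, 0], "twist": 0, "jaw": 0}
    - {"offset": [0, 0.9, 0], "twist": 0, "jaw": 0}
    - {"offset": [0, 0.9, 0], "twist": 0, "jaw": 0}
    - {"offset": [0, 0.9, 0], "twist": 0, "jaw": 0}
    - {"offset": [0, 0.9, 0], "twist": 0, "jaw": 0}
    - {"offset": [0, 0.9, 0], "twist": 0, "jaw": 0}
    - {"offset": [0, 0.9, 0], "twist": 0, "jaw": 0}

```text
t: 26.8
tool_pos: [582.6, -7.7, 138.8]
eef_rot: [0.706, 0.708, 0.0, 0.001]
wrist_force: [0.6, 0.3, -1.4]
width: 0.537
grasp_force: 40.0
```

Call:
arm_command:
  plan:
    - {"offset": [0, 0.7, 0], "twist": 0, "jaw": 0}
    - {"offset": [0, 0.34, 0], "twist": 0, "jaw": 0}
    - {"offset": [0, 0, 0], "twist": 0, "jaw": 0}
    - {"offset": [0, 0, 0], "twist": 0, "jaw": 0}

```text
t: 27.2
tool_pos: [582.6, 16.3, 137.9]
eef_rot: [0.706, 0.708, -0.0, 0.0]
wrist_force: [0.2, -0.5, -1.9]
width: 0.531
grasp_force: 40.0
```

```bash
python3 look.py 6 | head -1; python3 ring.py 6 582 17.5 141.5
```

```text
t 27.2 tcp [582.6  16.3 137.9] rot [1.    0.002 0.   ] w 0.531 F [ 0.2 -0.5 -1.9] g 39.99940594425425
pred ring centre [236.  183.7] px per mm y [-0.03  0.18] x [-0.38 -0.  ]
223 173
[[126 105  76  62  67  77  84  91  96 103 115 123 127 132 134 125 110  96
   87  82  77  74  77  97 123 133 134]
 [127 107  78  61  65  73  76  78  79  83  89  96 101 108 113 109 100  89
   81  79  77  75  77  98 123 134 134]
 [128 110  80  62  66  72  75  75  76  75  78  80  83  88  92  91  87  83
   80  79  77  75  76  97 123 134 134]
 [129 110  81  62  66  73  75  78  80  83  87  90  90  92  92  93  91  90
   87  83  80  75  77  97 123 134 134]
 [130 112  83  63  65  74  81  91  99 105 113 116 116 117 118 116 113 109
  105  97  88  79  76  95 122 134 133]
 [132 116  85  63  66  78  94 110 121 127 133 136 137 140 141 139 136 131
  125 118 107  93  82  95 122 134 135]
 [132 119  88  65  72  89 107 126 133 135 139 143 148 152 154 152 149 144
  138 133 126 112  92  97 121 134 137]
 [133 120  90  70  86 108 122 131 132 129 133 140 149 155 158 158 154 148
  142 140 136 125 103  99 122 134 135]
 [133 120  91
[... 869 characters left out ...]
  66  68  82  95  95]
 [ 80  78  76  76  81  93 108 121 129 136 142 146 145 142 138 133 123 114
  105  93  81  72  67  70  80  87  87]
 [ 80  77  75  76  77  79  86  93 102 111 118 124 124 122 117 111 101  93
   87  79  75  73  73  74  79  85  84]
 [ 79  77  76  76  74  74  75  78  83  88  92  96  96  95  93  89  84  79
   76  74  74  74  75  75  79  80  80]
 [ 79  76  76  75  75  73  73  75  77  78  80  84  87  92  90  84  78  76
   74  73  73  75  75  75  78  79  75]
 [ 78  76  76  76  75  75  74  74  76  77  82  92 104 112 110  97  83  76
   74  74  73  74  75  76  77  80  74]
 [ 78  77  77  76  75  75  75  76  77  79  91 111 130 138 130 111  88  77
   75  74  74  74  74  74  76  79  76]]
```

Call:
arm_command:
  plan:
    - {"offset": [0, 0.02, -0.4], "twist": 0, "jaw": 0}
    - {"offset": [0, 0, -0.4], "twist": 0, "jaw": 0}
    - {"offset": [0, 0, -0.3], "twist": 0, "jaw": 0}
    - {"offset": [0, 0, -0.2], "twist": 0, "jaw": 0}
    - {"offset": [0, 0, -0.1], "twist": 0, "jaw": 0}
    - {"offset": [0, 0, 0], "twist": 0, "jaw": 0}

```text
t: 27.9
tool_pos: [582.2, 17.9, 102.1]
eef_rot: [0.706, 0.708, -0.0, -0.0]
wrist_force: [-0.4, -0.5, -1.2]
width: 0.535
grasp_force: 40.0
```

Call:
arm_command:
  plan:
    - {"offset": [0, 0, -0.4], "twist": 0, "jaw": 0}
    - {"offset": [0, 0, -0.5], "twist": 0, "jaw": 0}
    - {"offset": [0, 0, -0.4], "twist": 0, "jaw": 0}
    - {"offset": [0, 0, -0.2], "twist": 0, "jaw": 0}
    - {"offset": [0, 0, 0], "twist": 0, "jaw": 0}
    - {"offset": [0, 0, 0], "twist": 0, "jaw": 0}

```text
t: 28.5
tool_pos: [582.5, 18.0, 65.0]
eef_rot: [0.706, 0.708, 0.0, -0.0]
wrist_force: [0.4, 0.1, -0.8]
width: 0.538
grasp_force: 40.0
```

Next I'll release it about 1–2 mm up, retreat, and go to the spacer at (529.6,-346).

Call:
arm_command:
  plan:
    - {"offset": [0, 0, -0.14], "twist": 0, "jaw": 0}
    - {"offset": [0, 0, 0], "twist": 0, "jaw": 0}
    - {"offset": [0, 0, 0], "twist": 0, "jaw": 0.7}
    - {"offset": [0, 0, 0], "twist": 0, "jaw": 0.8}
    - {"offset": [0, 0, 0], "twist": 0, "jaw": 0.8}
    - {"offset": [0, 0, 0.5], "twist": 0, "jaw": 0.9}
    - {"offset": [0, 0, 1], "twist": 0, "jaw": 1}
    - {"offset": [0, 0, 1], "twist": 0, "jaw": 1}

```text
t: 29.3
tool_pos: [582.3, 18.0, 125.4]
eef_rot: [0.706, 0.708, -0.0, -0.0]
wrist_force: [0.8, -0.3, 0.5]
width: 0.993
grasp_force: 0.0
```

Call:
arm_command:
  plan:
    - {"offset": [-0.1, -0.5, 0.4], "twist": 0, "jaw": 1}
    - {"offset": [-0.1, -1, 0], "twist": 0, "jaw": 1}
    - {"offset": [-0.2, -1, 0], "twist": 0, "jaw": 1}
    - {"offset": [-0.2, -1, 0], "twist": 0, "jaw": 1}
    - {"offset": [-0.2, -1, 0], "twist": 0, "jaw": 1}
    - {"offset": [-0.2, -1, 0], "twist": 0, "jaw": 1}
    - {"offset": [-0.2, -1, 0], "twist": 0, "jaw": 1}
    - {"offset": [-0.2, -1, 0], "twist": 0, "jaw": 1}

```text
t: 30.1
tool_pos: [546.4, -171.8, 134.2]
eef_rot: [0.706, 0.708, -0.0, 0.0]
wrist_force: [0.9, 0.1, -1.0]
width: 0.997
grasp_force: 0.0
```

Call:
arm_command:
  plan:
    - {"offset": [-0.2, -1, 0], "twist": 0, "jaw": 1}
    - {"offset": [-0.2, -1, 0], "twist": 0, "jaw": 1}
    - {"offset": [-0.2, -1, 0], "twist": 0, "jaw": 1}
    - {"offset": [-0.2, -1, 0], "twist": 0, "jaw": 1}
    - {"offset": [-0.1, -1, 0], "twist": 0, "jaw": 1}
    - {"offset": [0, -1, 0], "twist": 0, "jaw": 1}
    - {"offset": [0, -1, 0], "twist": 0, "jaw": 1}
    - {"offset": [0, 0, 0], "twist": 0, "jaw": 1}

```text
t: 30.9
tool_pos: [522.7, -350.0, 133.7]
eef_rot: [0.708, 0.706, -0.001, 0.0]
wrist_force: [-0.3, 0.2, 0.0]
width: 1.002
grasp_force: 0.0
```

```bash
python3 look.py 7
python3 - <<'E'
from h import *
b=cv2.imread('pics/top7.png')[120:280,190:420];a=cv2.imread('pics/side7.png')[150:240,190:290];cv2.imwrite('pics/c9.png',np.hstack([cv2.resize(a,(370,333)),cv2.resize(b,(430,333))]))
E
```

```text
t 30.9 tcp [ 522.7 -350.   133.7] rot [ 1.    -0.004 -0.001] w 1.002 F [-0.3  0.2  0. ] g 0.0
[234.2 142.7] 122 [21  8] [725.1  49.3   9. ]
[410.9 151.1] 321 [35 22] [ 690.7 -489.6    9. ]
[421.2 181.9] 144 [18 21] [ 594.7 -512.6    9. ]
[241.1 185.3] 617 [31 33] [592.3  29.5   9. ]
[404.9 189. ] 166 [20 35] [ 573.8 -461.8    9. ]
[387.8 192.3] 168 [13 42] [ 564.5 -409.7    9. ]
[399.5 201.8] 168 [22 26] [ 535.3 -442.5    9. ]
[312.9 201.9] 357 [23 22] [ 538.8 -184.2    9. ]
[367.3 204.2] 227 [19 18] [ 529.5 -346.     9. ]
```

View pics/c9.png

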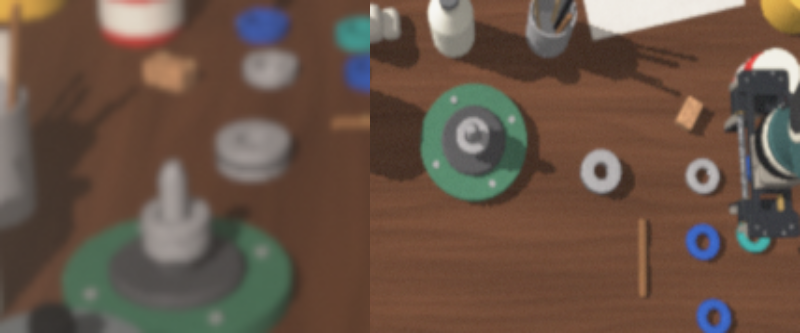

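Two spacers are stacked on the shaft, and the third is at (529.5,-346).

Call:
arm_command:
  plan:
    - {"offset": [0.27, 0.15, 0], "twist": 0, "jaw": 1}
    - {"offset": [0, 0, -1], "twist": 0, "jaw": 1}
    - {"offset": [0, 0, -1], "twist": 0, "jaw": 1}
    - {"offset": [0, 0, -1], "twist": 0, "jaw": 1}
    - {"offset": [0, 0, -1], "twist": 0, "jaw": 0.9}
    - {"offset": [0, 0, -0.7], "twist": 0, "jaw": 0.8}
    - {"offset": [0, 0, -0.2], "twist": 0, "jaw": 0.8}
    - {"offset": [0, 0, 0], "twist": 0, "jaw": 0.8}

```text
t: 31.8
tool_pos: [531.9, -339.9, 11.2]
eef_rot: [0.706, 0.709, 0.0, -0.0]
wrist_force: [0.3, -0.8, -1.5]
width: 0.797
grasp_force: 0.0
```

Call:
arm_command:
  plan:
    - {"offset": [-0.06, -0.25, 0], "twist": 0, "jaw": 0.8}
    - {"offset": [0, 0, -0.2], "twist": 0, "jaw": 0.7}
    - {"offset": [0, 0, -0.1], "twist": 0, "jaw": 0.6}
    - {"offset": [0, 0, 0], "twist": 0, "jaw": 0.3}
    - {"offset": [0, 0, 0], "twist": 0, "jaw": 0}
    - {"offset": [0, 0, 0], "twist": 0, "jaw": 0}
    - {"offset": [0, 0, 0], "twist": 0, "jaw": 0}
    - {"offset": [0, 0, 0], "twist": 0, "jaw": 0}

```text
t: 32.6
tool_pos: [530.2, -347.1, 4.1]
eef_rot: [0.706, 0.708, -0.0, -0.0]
wrist_force: [-0.0, 0.0, -1.9]
width: 0.524
grasp_force: 40.0
```

Call:
arm_command:
  plan:
    - {"offset": [0, 0, 0.5], "twist": 0, "jaw": 0}
    - {"offset": [0, 0, 1], "twist": 0, "jaw": 0}
    - {"offset": [0, 0, 1], "twist": 0, "jaw": 0}
    - {"offset": [0, 0.3, 1], "twist": 0, "jaw": 0}
    - {"offset": [0, 0.9, 1], "twist": 0, "jaw": 0}
    - {"offset": [0.2, 0.9, 0.9], "twist": 0, "jaw": 0}
    - {"offset": [0.2, 0.9, 0], "twist": 0, "jaw": 0}
    - {"offset": [0.2, 0.9, 0], "twist": 0, "jaw": 0}

```text
t: 33.4
tool_pos: [546.0, -249.0, 141.3]
eef_rot: [0.706, 0.708, 0.0, 0.001]
wrist_force: [-0.7, 0.2, -1.5]
width: 0.523
grasp_force: 40.0
```

Call:
arm_command:
  plan:
    - {"offset": [0.2, 0.9, 0], "twist": 0, "jaw": 0}
    - {"offset": [0.2, 0.9, 0], "twist": 0, "jaw": 0}
    - {"offset": [0.2, 0.9, 0], "twist": 0, "jaw": 0}
    - {"offset": [0.2, 0.9, 0], "twist": 0, "jaw": 0}
    - {"offset": [0.2, 0.9, 0], "twist": 0, "jaw": 0}
    - {"offset": [0.2, 0.9, 0], "twist": 0, "jaw": 0}
    - {"offset": [0.2, 0.9, 0], "twist": 0, "jaw": 0}
    - {"offset": [0.08, 0.9, 0], "twist": 0, "jaw": 0}

```text
t: 34.2
tool_pos: [582.7, -68.5, 140.1]
eef_rot: [0.706, 0.708, 0.0, 0.001]
wrist_force: [-0.4, 0.2, -1.7]
width: 0.524
grasp_force: 40.0
```

Call:
arm_command:
  plan:
    - {"offset": [0, 0.9, 0], "twist": 0, "jaw": 0}
    - {"offset": [0, 0.9, 0], "twist": 0, "jaw": 0}
    - {"offset": [0, 0.7, 0], "twist": 0, "jaw": 0}
    - {"offset": [0, 0.4, 0], "twist": 0, "jaw": 0}
    - {"offset": [0, 0, 0], "twist": 0, "jaw": 0}
    - {"offset": [0, 0, 0], "twist": 0, "jaw": 0}
    - {"offset": [0, 0, 0], "twist": 0, "jaw": 0}

```text
t: 34.9
tool_pos: [582.2, 1.3, 139.1]
eef_rot: [0.707, 0.707, -0.0, 0.0]
wrist_force: [1.0, 0.6, -1.6]
width: 0.529
grasp_force: 40.0
```

Call:
arm_command:
  plan:
    - {"offset": [0, 0.62, 0], "twist": 0, "jaw": 0}
    - {"offset": [0, 0, 0], "twist": 0, "jaw": 0}
    - {"offset": [0, 0, 0], "twist": 0, "jaw": 0}

```text
t: 35.2
tool_pos: [582.2, 19.0, 139.1]
eef_rot: [0.706, 0.709, 0.0, -0.0]
wrist_force: [0.4, -0.7, -1.3]
width: 0.525
grasp_force: 40.0
```

```bash
python3 look.py 8|head -1; python3 ring.py 8 582 17.5 142 | head -1
python3 - <<'E'
from h import *
g=cv2.imread('pics/side8.png',0); print(g[172:200,236:239].T, g[182,220:255])
E
```

```text
t 35.2 tcp [582.2  19.  139.1] rot [1.    0.004 0.   ] w 0.525 F [ 0.4 -0.7 -1.3] g 39.99927219003439
pred ring centre [236.  183.6] px per mm y [-0.03  0.18] x [-0.38 -0.  ]
[[144 131 108  86  80  95 121 144 152 153 151 149 144 146 154 159 157 151
  140 118  96  99 127 153 165 165 162 158]
 [143 133 113  90  81  96 122 144 154 155 155 153 148 147 153 156 153 146
  134 111  92  95 118 141 151 153 151 149]
 [132 126 110  89  82  94 120 142 153 156 155 151 147 147 151 151 147 140
  127 105  87  87 101 116 127 132 134 134]] [ 81 101 124 132 122  97  89 106 122 134 133 124 117 124 136 145 151 155
 155 151 144 140 138 137 126 104 100 121 131 125 104  75  59  59  61]
```

Call:
arm_command:
  plan:
    - {"offset": [0, -0.07, 0], "twist": 0, "jaw": 0}
    - {"offset": [0, 0, -0.4], "twist": 0, "jaw": 0}
    - {"offset": [0, 0, -0.4], "twist": 0, "jaw": 0}
    - {"offset": [0, 0, -0.3], "twist": 0, "jaw": 0}
    - {"offset": [0, 0, -0.2], "twist": 0, "jaw": 0}
    - {"offset": [0, 0, -0.1], "twist": 0, "jaw": 0}
    - {"offset": [0, 0, 0], "twist": 0, "jaw": 0}

```text
t: 36.0
tool_pos: [582.0, 16.7, 103.6]
eef_rot: [0.706, 0.708, -0.0, -0.0]
wrist_force: [-0.1, -0.2, -3.0]
width: 0.526
grasp_force: 40.0
```

Call:
arm_command:
  plan:
    - {"offset": [0, 0, -0.4], "twist": 0, "jaw": 0}
    - {"offset": [0, 0, -0.4], "twist": 0, "jaw": 0}
    - {"offset": [0, 0, -0.2], "twist": 0, "jaw": 0}
    - {"offset": [0, 0, 0], "twist": 0, "jaw": 0}
    - {"offset": [0, 0, 0], "twist": 0, "jaw": 0}

```text
t: 36.5
tool_pos: [582.2, 16.6, 78.9]
eef_rot: [0.706, 0.708, -0.0, -0.0]
wrist_force: [0.7, 0.1, -2.0]
width: 0.529
grasp_force: 40.0
```

Release, retreat, then on to the cup at (539,-185).

Call:
arm_command:
  plan:
    - {"offset": [0, 0, -0.08], "twist": 0, "jaw": 0}
    - {"offset": [0, 0, 0], "twist": 0, "jaw": 0}
    - {"offset": [0, 0, 0], "twist": 0, "jaw": 0.7}
    - {"offset": [0, 0, 0], "twist": 0, "jaw": 0.8}
    - {"offset": [0, 0, 0], "twist": 0, "jaw": 0.8}
    - {"offset": [0, 0, 0.5], "twist": 0, "jaw": 0.9}
    - {"offset": [0, 0, 1], "twist": 0, "jaw": 1}
    - {"offset": [0, 0, 1], "twist": 0, "jaw": 1}

```text
t: 37.3
tool_pos: [582.1, 16.8, 141.0]
eef_rot: [0.706, 0.708, -0.0, -0.0]
wrist_force: [0.7, 0.5, 0.0]
width: 0.996
grasp_force: 0.0
```

Call:
arm_command:
  plan:
    - {"offset": [0, -0.5, 0], "twist": 0, "jaw": 1}
    - {"offset": [-0.2, -1, 0], "twist": 0, "jaw": 1}
    - {"offset": [-0.3, -1, 0], "twist": 0, "jaw": 1}
    - {"offset": [-0.3, -1, 0], "twist": 0, "jaw": 1}
    - {"offset": [-0.3, -1, 0], "twist": 0, "jaw": 1}
    - {"offset": [-0.3, -1, 0], "twist": 0, "jaw": 1}
    - {"offset": [-0.3, -1, 0], "twist": 0, "jaw": 1}
    - {"offset": [0, -1, 0], "twist": 0, "jaw": 1}

```text
t: 38.1
tool_pos: [538.2, -172.8, 139.5]
eef_rot: [0.706, 0.708, -0.001, -0.0]
wrist_force: [0.3, 0.0, 0.7]
width: 1.0
grasp_force: 0.0
```

Call:
arm_command:
  plan:
    - {"offset": [0, -0.5, 0], "twist": 0, "jaw": 1}
    - {"offset": [0, 0, 0], "twist": 0, "jaw": 1}
    - {"offset": [0, 0, 0], "twist": 0, "jaw": 1}
    - {"offset": [0, 0, 0], "twist": 0, "jaw": 1}

```text
t: 38.5
tool_pos: [539.9, -181.7, 139.6]
eef_rot: [0.705, 0.709, 0.0, -0.0]
wrist_force: [0.1, 0.7, 0.1]
width: 1.001
grasp_force: 0.0
```

```bash
python3 look.py 9
python3 - <<'E'
from h import *
b=cv2.imread('pics/top9.png')[120:280,190:420];a=cv2.imread('pics/side9.png')[150:240,190:290];cv2.imwrite('pics/c10.png',np.hstack([cv2.resize(a,(370,333)),cv2.resize(b,(430,333))]))
E
```

```text
t 38.5 tcp [ 539.9 -181.7  139.6] rot [1.    0.005 0.   ] w 1.001 F [0.1 0.7 0.1] g 0.0
[234.3 142.7] 123 [21  8] [725.1  49.    9. ]
[329.6 170.5] 319 [17 52] [ 633.8 -238.6    9. ]
[407.  155.3] 533 [27 25] [ 677.7 -476.6    9. ]
[391.8 165.6] 98 [20 24] [ 646.2 -427.9    9. ]
[314.7 197.9] 442 [31 45] [ 550.8 -190.1    9. ]
[241.  185.1] 601 [30 33] [592.9  29.8   9. ]
```

View pics/c10.png

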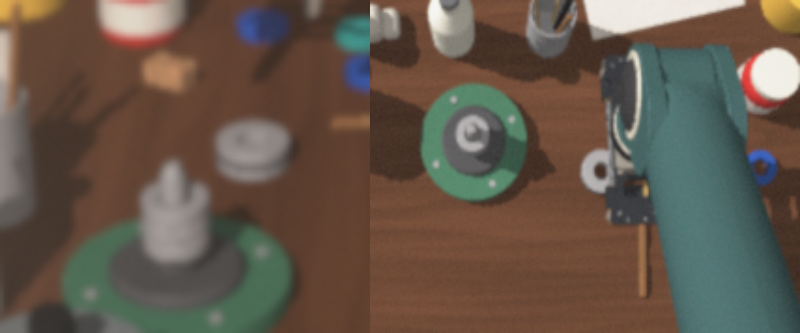

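All three spacers are home, and the cup is still in place at about (538,-183).

Call:
arm_command:
  plan:
    - {"offset": [-0.07, -0.04, -1], "twist": 0, "jaw": 1}
    - {"offset": [0, 0, -1], "twist": 0, "jaw": 1}
    - {"offset": [0, 0, -1], "twist": 0, "jaw": 1}
    - {"offset": [0, 0, -1], "twist": 0, "jaw": 1}
    - {"offset": [0, 0, -0.9], "twist": 0, "jaw": 1}
    - {"offset": [0, 0, -0.2], "twist": 0, "jaw": 1}
    - {"offset": [0, 0, -0.2], "twist": 0, "jaw": 0.9}
    - {"offset": [0, 0, 0], "twist": 0, "jaw": 0.9}
  squeeze: 50

```text
t: 39.4
tool_pos: [538.4, -184.1, 7.4]
eef_rot: [0.706, 0.708, 0.0, 0.0]
wrist_force: [0.2, 0.6, -0.2]
width: 0.903
grasp_force: 0.0
```

Call:
arm_command:
  plan:
    - {"offset": [0, 0, 0], "twist": 0, "jaw": 0.7}
    - {"offset": [0, 0, 0], "twist": 0, "jaw": 0.4}
    - {"offset": [0, 0, 0], "twist": 0, "jaw": 0}
    - {"offset": [0, 0, 0], "twist": 0, "jaw": 0}
    - {"offset": [0, 0, 0], "twist": 0, "jaw": 0}
    - {"offset": [0, 0, 0], "twist": 0, "jaw": 0}

```text
t: 40.0
tool_pos: [538.1, -184.7, 7.9]
eef_rot: [0.706, 0.708, -0.0, 0.0]
wrist_force: [-1.2, 0.3, 6.0]
width: 0.667
grasp_force: 50.0
```

Call:
arm_command:
  plan:
    - {"offset": [0, 0, 0.5], "twist": 0, "jaw": 0}
    - {"offset": [0, 0, 1], "twist": 0, "jaw": 0}
    - {"offset": [0, 0, 1], "twist": 0, "jaw": 0}
    - {"offset": [0.1, 0, 1], "twist": 0, "jaw": 0}
    - {"offset": [0.2, 0.3, 1], "twist": 0, "jaw": 0}
    - {"offset": [0.2, 0.9, 0.9], "twist": 0, "jaw": 0}
    - {"offset": [0.2, 0.9, 0], "twist": 0, "jaw": 0}
    - {"offset": [0.2, 0.9, 0], "twist": 0, "jaw": 0}

```text
t: 40.8
tool_pos: [560.9, -108.9, 143.6]
eef_rot: [0.706, 0.708, 0.001, 0.001]
wrist_force: [0.7, 0.4, -2.1]
width: 0.672
grasp_force: 50.0
```

Call:
arm_command:
  plan:
    - {"offset": [0.2, 0.9, 0], "twist": 0, "jaw": 0}
    - {"offset": [0.2, 0.9, 0], "twist": 0, "jaw": 0}
    - {"offset": [0.2, 0.9, 0], "twist": 0, "jaw": 0}
    - {"offset": [0.2, 0.9, 0], "twist": 0, "jaw": 0}
    - {"offset": [0.06, 0.9, 0], "twist": 0, "jaw": 0}
    - {"offset": [0, 0.5, 0], "twist": 0, "jaw": 0}
    - {"offset": [0, 0, 0], "twist": 0, "jaw": 0}
    - {"offset": [0, 0, 0], "twist": 0, "jaw": 0}

```text
t: 41.6
tool_pos: [581.8, 14.5, 142.1]
eef_rot: [0.706, 0.708, -0.0, 0.0]
wrist_force: [0.1, -1.0, -1.8]
width: 0.667
grasp_force: 50.0
```

Call:
arm_command:
  plan:
    - {"offset": [0, 0, 0], "twist": 0, "jaw": 0}
    - {"offset": [0, 0, 0], "twist": 0, "jaw": 0}

```text
t: 41.8
tool_pos: [581.9, 14.0, 142.0]
eef_rot: [0.707, 0.707, -0.0, 0.0]
wrist_force: [-0.2, 0.5, -2.3]
width: 0.668
grasp_force: 50.0
```

```bash
python3 look.py 10|head -1
python3 - <<'E'
from h import *
for z in (135,159): print(proj('side',[582,18,z]))
g=cv2.imread('pics/side10.png',0); print(g[168:200,235:239].T, g[182,215:260])
E
```

```text
t 41.8 tcp [581.9  14.  142. ] rot [ 1.     0.001 -0.   ] w 0.668 F [-0.2  0.5 -2.3] g 49.99855248257518
[236.09392495 186.00795256]
[235.74196917 177.88285104]
[[145 149 146 147 149 147 143 140 141 141 141 141 141 140 142 147 152 151
  141 123 115 130 140 129 107  99 121 148 162 164 162 159]
 [147 152 151 148 147 144 141 141 144 148 149 148 146 143 143 148 151 150
  140 122 114 128 138 127 106 101 126 152 165 165 161 158]
 [146 151 150 147 144 142 140 141 147 151 153 152 149 144 143 147 150 148
  138 121 114 127 135 125 104  98 118 140 151 152 151 149]
 [138 141 139 136 134 136 138 141 147 152 153 152 149 144 143 147 149 145
  133 119 113 125 133 121 100  90 101 117 126 132 134 134]] [ 62  59  63  76 100 123 131 121  96  93 120 137 144 147 146 145 143 142
 141 141 142 143 143 143 142 140 139 139 135 129 119 104  86  77  96 122
 129 118  86  58  51  50  50  49  49]
```

Call:
arm_command:
  plan:
    - {"offset": [0, 0.08, -0.2], "twist": 0, "jaw": 0}
    - {"offset": [0, 0, -0.4], "twist": 0, "jaw": 0}
    - {"offset": [0, 0, -0.4], "twist": 0, "jaw": 0}
    - {"offset": [0, 0, -0.3], "twist": 0, "jaw": 0}
    - {"offset": [0, 0, -0.2], "twist": 0, "jaw": 0}
    - {"offset": [0, 0, 0], "twist": 0, "jaw": 0}

```text
t: 42.5
tool_pos: [581.4, 17.5, 103.5]
eef_rot: [0.706, 0.708, -0.001, -0.001]
wrist_force: [0.2, 1.2, -2.4]
width: 0.665
grasp_force: 50.0
```

Call:
arm_command:
  plan:
    - {"offset": [0, 0, -0.2], "twist": 0, "jaw": 0}
    - {"offset": [0, 0, -0.12], "twist": 0, "jaw": 0}
    - {"offset": [0, 0, 0], "twist": 0, "jaw": 0}
    - {"offset": [0, 0, 0], "twist": 0, "jaw": 0}

```text
t: 42.9
tool_pos: [582.0, 17.6, 96.7]
eef_rot: [0.706, 0.708, 0.0, 0.0]
wrist_force: [-0.6, 0.1, -3.3]
width: 0.666
grasp_force: 50.0
```

Release, rise, then on to the hood's knob at (631,263).

Call:
arm_command:
  plan:
    - {"offset": [0, 0, -0.05], "twist": 0, "jaw": 0}
    - {"offset": [0, 0, 0], "twist": 0, "jaw": 0.8}
    - {"offset": [0, 0, 0], "twist": 0, "jaw": 0.9}
    - {"offset": [0, 0, 0], "twist": 0, "jaw": 0.9}
    - {"offset": [0, 0, 0.5], "twist": 0, "jaw": 1}
    - {"offset": [0, 0, 1], "twist": 0, "jaw": 1}
    - {"offset": [0, 0, 1], "twist": 0, "jaw": 1}
    - {"offset": [0, 0, 1], "twist": 0, "jaw": 1}

```text
t: 43.7
tool_pos: [582.1, 17.8, 184.9]
eef_rot: [0.706, 0.708, 0.0, 0.0]
wrist_force: [-0.0, 0.4, 0.3]
width: 0.999
grasp_force: 0.0
```

Call:
arm_command:
  plan:
    - {"offset": [0.1, 0.5, 1], "twist": 0, "jaw": 1}
    - {"offset": [0.2, 1, 0.2], "twist": 0, "jaw": 1}
    - {"offset": [0.2, 1, 0], "twist": 0, "jaw": 1}
    - {"offset": [0.2, 1, 0], "twist": 0, "jaw": 1}
    - {"offset": [0.2, 1, 0], "twist": 0, "jaw": 1}
    - {"offset": [0.2, 1, 0], "twist": 0, "jaw": 1}
    - {"offset": [0.2, 1, 0], "twist": 0, "jaw": 1}
    - {"offset": [0.2, 1, 0], "twist": 0, "jaw": 1}

```text
t: 44.5
tool_pos: [619.7, 206.2, 214.1]
eef_rot: [0.706, 0.708, 0.0, 0.0]
wrist_force: [0.5, 0.1, -0.8]
width: 1.004
grasp_force: 0.0
```

Call:
arm_command:
  plan:
    - {"offset": [0.2, 1, 0], "twist": 0, "jaw": 1}
    - {"offset": [0.2, 1, 0], "twist": 0, "jaw": 1}
    - {"offset": [0.06, 0.3, 0], "twist": 0, "jaw": 1}
    - {"offset": [0, 0, 0], "twist": 0, "jaw": 1}
    - {"offset": [0, 0, 0], "twist": 0, "jaw": 1}

```text
t: 45.0
tool_pos: [631.1, 261.1, 213.1]
eef_rot: [0.706, 0.708, -0.0, 0.0]
wrist_force: [0.1, -0.9, -0.1]
width: 0.996
grasp_force: 0.0
```

```bash
python3 look.py 11
python3 - <<'E'
from h import *
b=cv2.imread('pics/top11.png')[120:280,110:340];a=cv2.imread('pics/side11.png')[150:340,150:350];cv2.imwrite('pics/c11.png',np.hstack([cv2.resize(a,(370,333)),cv2.resize(b,(430,333))]))
E
```

```text
t 45.0 tcp [631.1 261.1 213.1] rot [1.    0.002 0.   ] w 0.996 F [ 0.1 -0.9 -0.1] g 0.0
[234.3 142.7] 123 [21  8] [725.1  49.    9. ]
[407.1 155.3] 534 [27 25] [ 677.7 -476.9    9. ]
[390.6 165.2] 131 [21 24] [ 647.5 -424.3    9. ]
[241.1 185.1] 586 [28 34] [592.9  29.5   9. ]
[202.  226.5] 277 [33 15] [470.4 146.    9. ]
```

View pics/c11.png

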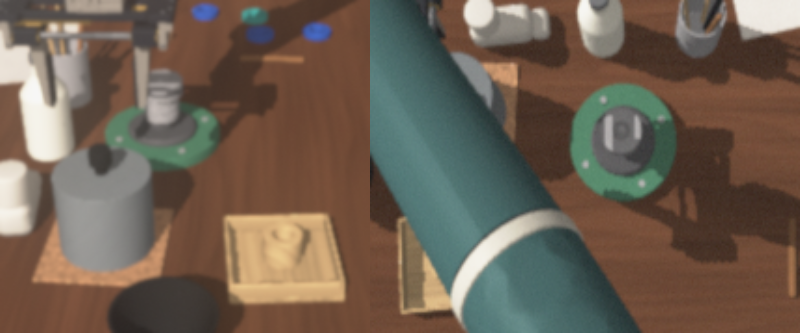

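The cup sits flat on the stack, the hood is on the mat and the keeper is in the tray. I'm grasping the knob exactly as before.

Call:
arm_command:
  plan:
    - {"offset": [0, 0.05, -1], "twist": 0, "jaw": 1}
    - {"offset": [0, 0, -1], "twist": 0, "jaw": 1}
    - {"offset": [0, 0, -1], "twist": 0, "jaw": 1}
    - {"offset": [0, 0, -0.45], "twist": 0, "jaw": 0.8}
    - {"offset": [0, 0, -0.2], "twist": 0, "jaw": 0.6}
    - {"offset": [0, 0, 0], "twist": 0, "jaw": 0.3}
    - {"offset": [0, 0, 0], "twist": 0, "jaw": 0}
    - {"offset": [0, 0, 0], "twist": 0, "jaw": 0}
  squeeze: 40

```text
t: 45.9
tool_pos: [631.6, 264.2, 123.0]
eef_rot: [0.706, 0.708, 0.001, 0.0]
wrist_force: [0.1, -0.0, 0.3]
width: 0.588
grasp_force: 0.0
```

Call:
arm_command:
  plan:
    - {"offset": [0, 0, 0], "twist": 0, "jaw": 0}
    - {"offset": [0, 0, 0], "twist": 0, "jaw": 0}
    - {"offset": [0, 0, 0], "twist": 0, "jaw": 0}
    - {"offset": [0, 0, 0], "twist": 0, "jaw": 0}
    - {"offset": [0, 0, 0], "twist": 0, "jaw": 0}
    - {"offset": [0, 0, 0], "twist": 0, "jaw": 0}

```text
t: 46.5
tool_pos: [631.2, 263.9, 121.8]
eef_rot: [0.706, 0.708, 0.0, 0.0]
wrist_force: [-0.0, 0.6, 1.6]
width: 0.296
grasp_force: 40.0
```

Call:
arm_command:
  plan:
    - {"offset": [0, 0, 0.3], "twist": 0, "jaw": 0}
    - {"offset": [0, 0, 0.7], "twist": 0, "jaw": 0}
    - {"offset": [0, 0, 0.9], "twist": 0, "jaw": 0}
    - {"offset": [0, 0, 0.9], "twist": 0, "jaw": 0}
    - {"offset": [0, 0, 0.9], "twist": 0, "jaw": 0}
    - {"offset": [0, 0, 0.9], "twist": 0, "jaw": 0}
    - {"offset": [0, 0, 0.5], "twist": 0, "jaw": 0}
    - {"offset": [0, 0, 0], "twist": 0, "jaw": 0}

```text
t: 47.3
tool_pos: [631.7, 264.5, 252.0]
eef_rot: [0.706, 0.708, 0.002, 0.001]
wrist_force: [0.1, 0.4, -2.3]
width: 0.294
grasp_force: 40.0
```

Call:
arm_command:
  plan:
    - {"offset": [-0.1, -0.4, 0], "twist": 0, "jaw": 0}
    - {"offset": [-0.2, -0.8, 0], "twist": 0, "jaw": 0}
    - {"offset": [-0.2, -0.9, 0], "twist": 0, "jaw": 0}
    - {"offset": [-0.2, -0.9, 0], "twist": 0, "jaw": 0}
    - {"offset": [-0.2, -0.9, 0], "twist": 0, "jaw": 0}
    - {"offset": [-0.2, -0.9, 0], "twist": 0, "jaw": 0}
    - {"offset": [-0.2, -0.9, 0], "twist": 0, "jaw": 0}
    - {"offset": [-0.2, -0.9, 0], "twist": 0, "jaw": 0}

```text
t: 48.1
tool_pos: [592.0, 96.7, 247.4]
eef_rot: [0.706, 0.708, -0.001, -0.001]
wrist_force: [-0.1, 0.4, -3.1]
width: 0.297
grasp_force: 40.0
```

Call:
arm_command:
  plan:
    - {"offset": [-0.2, -0.9, 0], "twist": 0, "jaw": 0}
    - {"offset": [-0.2, -0.9, 0], "twist": 0, "jaw": 0}
    - {"offset": [-0.06, -0.9, 0], "twist": 0, "jaw": 0}
    - {"offset": [0, -0.4, 0], "twist": 0, "jaw": 0}
    - {"offset": [0, 0, 0], "twist": 0, "jaw": 0}
    - {"offset": [0, 0, 0], "twist": 0, "jaw": 0}
    - {"offset": [0, 0, 0], "twist": 0, "jaw": 0}

```text
t: 48.8
tool_pos: [581.8, 23.0, 248.9]
eef_rot: [0.705, 0.709, 0.0, -0.0]
wrist_force: [0.2, -0.4, -2.7]
width: 0.294
grasp_force: 40.0
```

Call:
arm_command:
  plan:
    - {"offset": [0.02, -0.26, 0], "twist": 0, "jaw": 0}
    - {"offset": [0, 0, -0.5], "twist": 0, "jaw": 0}
    - {"offset": [0, 0, -0.8], "twist": 0, "jaw": 0}
    - {"offset": [0, 0, -0.8], "twist": 0, "jaw": 0}
    - {"offset": [0, 0, -0.8], "twist": 0, "jaw": 0}
    - {"offset": [0, 0, -0.5], "twist": 0, "jaw": 0}
    - {"offset": [0, 0, 0], "twist": 0, "jaw": 0}
    - {"offset": [0, 0, 0], "twist": 0, "jaw": 0}

```text
t: 49.6
tool_pos: [582.7, 15.1, 164.2]
eef_rot: [0.706, 0.708, 0.0, -0.0]
wrist_force: [-0.2, -0.0, -2.6]
width: 0.296
grasp_force: 40.0
```

```bash
python3 look.py 12|head -1
python3 - <<'E'
from h import *
a=cv2.imread('pics/side12.png')[130:250,180:300];cv2.imwrite('pics/c12.png',cv2.resize(a,(600,600),interpolation=2))
E
```

```text
t 49.6 tcp [582.7  15.1 164.2] rot [1.    0.003 0.   ] w 0.296 F [-0.2 -0.  -2.6] g 39.99925196170807
```

View pics/c12.png

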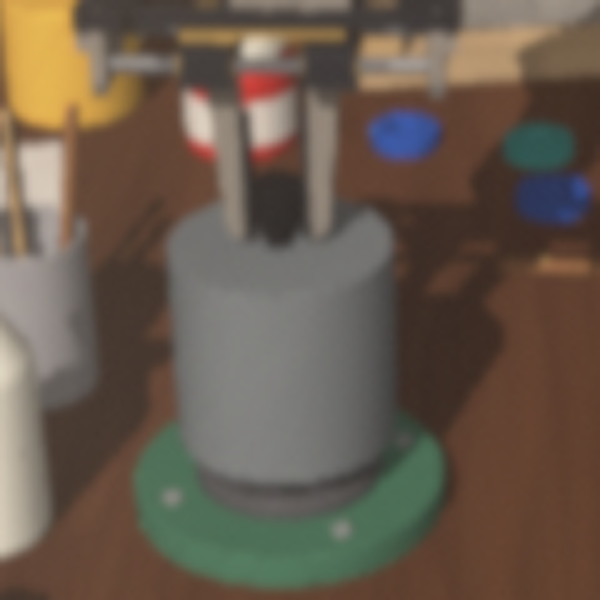

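The picture shows the hood level over the register and concentric with it. I'm lowering it gently and watching the force.

Call:
arm_command:
  plan:
    - {"offset": [0, 0.04, -0.3], "twist": 0, "jaw": 0}
    - {"offset": [0, 0, -0.2], "twist": 0, "jaw": 0}
    - {"offset": [0, 0, -0.12], "twist": 0, "jaw": 0}
    - {"offset": [0, 0, -0.12], "twist": 0, "jaw": 0}
    - {"offset": [0, 0, 0], "twist": 0, "jaw": 0}
    - {"offset": [0, 0, 0], "twist": 0, "jaw": 0}

```text
t: 50.3
tool_pos: [582.5, 15.8, 145.6]
eef_rot: [0.706, 0.708, 0.0, -0.0]
wrist_force: [0.2, 0.9, -2.1]
width: 0.292
grasp_force: 40.0
```

Call:
arm_command:
  plan:
    - {"offset": [0, 0, -0.1], "twist": 0, "jaw": 0}
    - {"offset": [0, 0, -0.1], "twist": 0, "jaw": 0}
    - {"offset": [0, 0, -0.06], "twist": 0, "jaw": 0}
    - {"offset": [0, 0, 0], "twist": 0, "jaw": 0}
    - {"offset": [0, 0, 0], "twist": 0, "jaw": 0}

```text
t: 50.8
tool_pos: [582.5, 15.8, 139.1]
eef_rot: [0.706, 0.708, -0.0, 0.0]
wrist_force: [0.0, 0.1, -3.4]
width: 0.294
grasp_force: 40.0
```

Call:
arm_command:
  plan:
    - {"offset": [0, 0, -0.06], "twist": 0, "jaw": 0}
    - {"offset": [0, 0, -0.04], "twist": 0, "jaw": 0}
    - {"offset": [0, 0, 0], "twist": 0, "jaw": 0}
    - {"offset": [0, 0, 0], "twist": 0, "jaw": 0}

```text
t: 51.2
tool_pos: [582.7, 15.8, 137.7]
eef_rot: [0.706, 0.708, 0.0, 0.0]
wrist_force: [-2.3, -0.2, 5.2]
width: 0.296
grasp_force: 40.0
```

It is seated: the lower edge is at the foot plate and the force has turned upward. Next I'll release, rise and check.

Call:
arm_command:
  plan:
    - {"offset": [0, 0, 0], "twist": 0, "jaw": 0.5}
    - {"offset": [0, 0, 0], "twist": 0, "jaw": 1}
    - {"offset": [0, 0, 0], "twist": 0, "jaw": 1}
    - {"offset": [0, 0, 0], "twist": 0, "jaw": 1}
    - {"offset": [0, 0, 0.5], "twist": 0, "jaw": 1}
    - {"offset": [0, 0, 1], "twist": 0, "jaw": 1}
    - {"offset": [0, 0, 1], "twist": 0, "jaw": 1}
    - {"offset": [0, 0, 1], "twist": 0, "jaw": 1}

```text
t: 52.0
tool_pos: [582.5, 16.0, 225.9]
eef_rot: [0.706, 0.708, 0.0, 0.0]
wrist_force: [0.1, -0.3, 0.6]
width: 0.965
grasp_force: 0.0
```

Call:
arm_command:
  plan:
    - {"offset": [-0.3, -1, 0], "twist": 0, "jaw": 1}
    - {"offset": [-0.5, -1, 0], "twist": 0, "jaw": 1}
    - {"offset": [-0.5, -1, 0], "twist": 0, "jaw": 1}
    - {"offset": [-0.5, -1, 0], "twist": 0, "jaw": 1}
    - {"offset": [-0.5, -1, 0], "twist": 0, "jaw": 1}
    - {"offset": [-0.5, -1, 0], "twist": 0, "jaw": 1}
    - {"offset": [-0.5, -1, 0], "twist": 0, "jaw": 1}
    - {"offset": [-0.5, -1, 0], "twist": 0, "jaw": 1}

```text
t: 52.8
tool_pos: [487.1, -185.1, 225.1]
eef_rot: [0.706, 0.708, 0.0, 0.001]
wrist_force: [1.0, 0.5, -0.1]
width: 0.999
grasp_force: 0.0
```

```bash
python3 look.py 13
python3 - <<'E'
from h import *
im=cv2.imread('pics/top13.png'); v=im.max(2)[165:195,230:260]
print("knob",[(c+[230,165],ray("top",*(c+[230,165]),150).round(1)) for c,a,b in blobs(v<80,8)])
b=im[100:280,110:390];a=cv2.imread('pics/side13.png')[130:340,140:350];cv2.imwrite('pics/c13.png',np.hstack([cv2.resize(a,(330,330)),cv2.resize(b,(470,330))]))
E
```

```text
t 52.8 tcp [ 487.1 -185.1  225.1] rot [1.    0.003 0.001] w 0.999 F [ 1.   0.5 -0.1] g 0.0
[234.3 142.7] 125 [22  8] [725.1  49.    9. ]
[407.3 154.6] 502 [27 27] [ 679.9 -477.7    9. ]
[347.7 182.7] 307 [17 54] [ 595.5 -291.3    9. ]
[241.9 181.2] 1448 [52 55] [604.8  26.9   9. ]
[327.5 206.1] 152 [ 6 47] [ 525.6 -227.2    9. ]
[334.2 200.4] 112 [10 30] [ 542.4 -248.     9. ]
[334.7 218.5] 83 [10 14] [ 488.3 -246.7    9. ]
knob [(array([244.4, 178.7]), array([584.2,  16.4, 150. ]))]
```

View pics/c13.png

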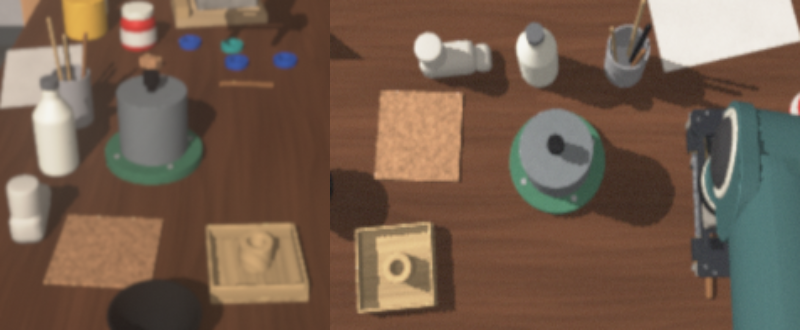

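The hood sits level on the stand, with its knob at (244.4,178.7), within 0.3 px of where it started. The keeper stands in the tray and the bystanders haven't moved. Handing in.

```bash
python3 -c "
from bench import bot
print(bot.finish_job())"
```

```text
the job is handed in; nothing more can be done
None
```

I handed the job in at about 53 s, but the hand-in returned no verdict: the last pictures show the hood level on the stand and the keeper in the tray, and earlier ones show the three spacers and the cup home on the shaft.

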